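Press the end plug into a dryer cartridge on the bench lever press

ROBOT

A 6-joint arm with a two-finger parallel gripper is mounted at the origin on the work surface. World frame = base frame: x ahead of the robot, y to its left, z up, the work surface at z = 0. Lengths are in m, angles in rad, forces in N, time in s.
With the tool pointing down it reaches from about 0.35 to 0.95 m from the base axis. Payload 17.4 kg.
Tool frame: the origin (TCP) lies midway between the tips of the shut fingers; the grasp point (between the pads) lies env.pinch_z behind it (env.pinch_z is the distance from the TCP to the grasp point, in m); y points along the fingers, x is the direction in which the jaws open and shut, and the axes are right-handed (so a half turn about y gives the same grasp; the last joint's range is limited). The gripper opens to 93 mm and grips with 3 to 60 N. Pads are 15 mm wide; open, the fingers measure 128 mm over their backs; the gripper's body (75 mm by 188 mm) begins 65 mm behind the grasp point.
Start: joints at [1.131, 0.116, 1.442, -0, 1.584, -0.038], TCP at [0.264, 0.621, 0.219] pointing down, gripper open.
Joint ranges: [-2.83, 2.83], [-0.83, 2.19], [0.07, 2.5], [-1.14, 4.28], [0.01, 3], [-2.97, 2.97]. Speed limits (rad/s): [1.89, 1.89, 2.22, 3.14, 3.14, 3.14].

INTERFACE

Orientations are given as a unit quaternion [x, y, z, w].
In Python, from workcell import telemetry, imaging, job, env gives the robot as it stands. The module is installed in compiled form; this text tells all that it offers.
- The arm moves only by the tool arm_command, never from a script. Its argument "rows" is a list of rows, each a list of 6 numbers: the shift along the tool's x, y, z in m, then the turn, a rotation vector about the tool's x, y, z in rad. In form: [[x, y, z, ax, ay, az], ...]. A call has 1 to 5 rows; each row is the pose to reach, as a shift and turn from the pose commanded when the call began, along the tool's axes at that moment; what a row does not reach only later rows make up. A row lasts 1/8 s, in which the tool goes at most 62.5 mm and 10.7 degrees, less where a joint would pass 70% of its speed; a pose out of reach is approached as far as the arm can. A call with a gripper value outside its range is refused whole. "gripper" is the closure, from 0 (fully open) to 1 (shut), set as the call begins (left out, the last holds). The fingers move at their own pace and stop on an object; "grip_force" is the grip in N (left out, the last holds). Time passes only in rows, so rows that repeat a pose let the fingers close. It gives the time, the measured TCP pose, the force and the opening at its end, in the units of the state.
- telemetry.get_obs(): the state, without advancing time (a new reading comes with each control period).
- imaging.camera(name): name is "side" or "top"; returns (picture, depth): 480x640x3 uint8, red, green, blue; 480x640 float32, m along the optical axis (not along the pixel's ray), 0 where there is no reading.
- imaging.get_calibration(name): a dict with "K" (3x3 intrinsics, pixels), "k1" (the pictures are not rectified: a ray, as slopes to the right and down, at radius r is drawn at 1 + k1 r^2 times it, then the intrinsics apply), "T" (4x4, takes a point from camera to world coordinates). Camera axes: x right, y down, z forward; pixel columns grow to the right and rows downward; lengths in m; the calibration is good to about 2 mm. A picture is of the moment at which its call begins. get_calibration takes no time and is no camera call.
- job.close_job(): hands the job in, once; it reports no verdict.
The state is a dict: "time_s": time; "joints": joint angles; "qd": joint speeds; "tau": joint torques, N m; "eef_pos": TCP position; "tool_rot": TCP orientation; "contact_force": force on the tool from outside, world axes, zero at the start; "wrist_torque": the same for the moment, N m; "gripper_width": opening from 0.0 (shut) to 1.0 (fully open).
Only numpy, scipy, OpenCV 4.12 (cv2) and the standard library are available. Lean on these libraries where they do the work, as an engineer would, in place of code of your own. Each camera call takes 0.05 s, during which the arm holds its last target. There are 200 camera calls.

TASK

Set the cartridge whose orange end plug still stands proud down over the spigot of the lever press, so that it stands fully on the press bed, and pull the lever all the way down to press the plug home. Ease the lever back up slowly to its rest (take two seconds or more over it, do not let it fly back), then lift the cartridge off the spigot and stand it upright in the free space of the blue tray, without ever dropping it. Leave the finished cartridge, the bottle and the tube rack where they are.

Things in the scene. Friction and masses are not known exactly. Their poses are not given: they have to be found in the camera images.
- press: Bench lever press, fixed, grey base and column, red head. Origin: underside of the base, on the spigot and ram axis; x points from the open front to the column, z up. Base 120 mm wide (y), x = -85 to +130 mm, its top (the bed) 22 mm high. Column x = +77 to +123 mm, 64 mm wide, with a rib from x = +51 mm up to 82 mm.
- spigot (a point): Centre of the spigot at bed level (22 mm above the press's origin), axes as the press. The spigot is a fixed steel boss 36 mm in diameter and 18 mm tall, its top 5 mm chamfered to 26 mm.
- axle (a point): Point on the lever's axis of rotation, which lies along the press's y, in the plane of the lever's bar: 30 mm to +x, 75 mm to -y and 240 mm up from the press's origin.
- lever (a joint): Lever angle in rad: 0 at rest (up), grows as the handle is pulled down (from 0.52 rad above level to about 0.54 below). A spring returns it: about 4 N at the handle at rest, 9 N at the bottom, and about 6 N more while the plug is pressed. The ram meets the proud plug at about 0.85 to 0.89 and the plug is home at 1.06, where the lever stops firmly. It must not return faster than 1.2 rad/s.
- cartridge: The cartridge to press: aluminium tube, 50 mm in diameter, 85 mm tall, with a blue band, loose, 0.24 to 0.39 kg, standing upright on the table on the left or the right. Origin: centre of its underside, z up along its axis. Its lower end is an open socket 40 mm in diameter and 24 mm deep that goes over the spigot. The orange plug is in its upper end.
- plug (a joint): How far the plug has been pressed in, in m: starts between 0 and 0.002, 0.012 when home. It resists with about 18 N and stays where it is pushed.
- plug_top (a point): Centre of the top of the orange plug flange (42 mm in diameter, 5 mm thick). It is 102 mm above the cartridge's underside at joint plug = 0 and 90 mm when home, the flange then lying on the tube's rim.
- tray: Shallow blue open tray, fixed, 180 x 120 x 24 mm, walls and floor 4 mm thick. Origin: centre of its underside, x along its long side. The finished cartridge stands on its +x half; the -x half is free (its middle is at x = -43 mm).
- finished: Bystander: a finished cartridge of the same size (plug already home, 90 mm tall in all), loose, standing in the tray. Origin: centre of its underside.
- bottle: Bystander: amber sample bottle with a black cap, 68 mm in diameter, 200 mm tall, loose. Origin: centre of its underside.
- rack: Bystander: white tube rack 160 x 65 x 55 mm with three capped amber tubes up to 106 mm high, loose. Origin: centre of its underside, x along its length.
- head (a point): Middle of the lower front edge of the press's red head, which overhangs the bed: 24 mm in front of the ram axis, 192 mm above the press's origin. Head 125 mm deep (x), 70 mm wide, 110 mm tall; bolts stand 6 mm out of its front, a 33 mm gland round the ram 7 mm below it. A gripper cannot come down on the cartridge from above: come in from the front, tool tilted.
- ram_end (a point): Centre of the lower end of the steel ram (22 mm in diameter), which comes straight down over the spigot. At rest it is 150 mm above the bed; it comes down 56.6 mm per radian of the lever.
- handle (a point): Middle of the lever's black handle: a round grip 26 mm in diameter and 82 mm long, lying along the press's y, that turns freely on its pin (like a crank handle). It is at the end of the 13 mm steel bar, 185 mm from the lever's axis and 53 mm to -y of the bar. It moves with the lever; at rest the lever points to the front (-x) and 0.52 rad above level.

How it is judged:
On the way, in this order (a step that is already met when the one before it is completed fails the run):
1. the cartridge stands on the press bed over the spigot (centred within 4 mm, underside within 3 mm of the bed, upright) with its plug still proud (horizontal distance between cartridge and spigot below 0.004 m and z of cartridge in the frame of spigot below 0.003 m and angle between cartridge's own z axis and vertical below 0.1 rad and value of joint plug below 0.006 m), for 0.2 s.
2. the lever is pulled all the way down (over 1.0 rad) and the plug is home (over 10.5 of 12 mm), the cartridge on the spigot (value of joint lever above 1 rad and value of joint plug above 0.0105 m and horizontal distance between cartridge and spigot below 0.004 m), for 0.1 s.
3. the lever is back up at rest (under 0.06 rad), the cartridge still on the spigot with its plug home (value of joint lever below 0.06 rad and value of joint plug above 0.0105 m and horizontal distance between cartridge and spigot below 0.004 m), for 0.2 s.
At the end, for the whole second after the job is handed in: The cartridge stands upright (within 0.08 rad), released and at rest on the floor of the blue tray, in its free half, its plug home (over 10.5 of 12 mm), and the lever is back up at rest (under 0.06 rad) (x of cartridge in the frame of tray between -0.068 and 0 m and y of cartridge in the frame of tray between -0.04 and 0.04 m and z of cartridge in the frame of tray below 0.009 m and angle between cartridge's own z axis and vertical below 0.08 rad and linear speed of cartridge below 0.02 m/s and value of joint plug above 0.0105 m and value of joint lever below 0.06 rad); the robot touches nothing.
It fails at once if the lever flies back (returns faster than 1.2 rad/s) (velocity of joint lever below -1.2 rad/s).
It fails at once if the cartridge is dropped (moves faster than 0.5 m/s while the fingers do not touch it) (linear speed of cartridge above 0.5 m/s and contact force between the fingers and cartridge below 0.05 N).
It fails at once if the finished cartridge is moved more than 15 mm or tipped (distance of finished from where it was at the start of the episode above 0.015 m or angle between finished's own z axis and vertical above 0.3 rad).
It fails at once if the bottle is moved more than 20 mm or tipped (distance of bottle from where it was at the start of the episode above 0.02 m or angle between bottle's own z axis and vertical above 0.3 rad).
It fails at once if the tube rack is moved more than 20 mm or tipped (distance of rack from where it was at the start of the episode above 0.02 m or angle between rack's own z axis and vertical above 0.3 rad).
It also fails if it takes over 72 s, if anything falls off the work surface, if the arm or the gripper's body presses on something with over 40 N, if the wrist force passes 120 N, or if a joint passes its speed limit or range.

## Working session

There is one attempt and no reset: what is moved stays moved. The work goes in short steps, Python scripts to look and compute and a tool call to move; the robot and the scene stay as the last step left them, time stands still between calls to the robot, and variables do not carry over. Pictures are saved under pics/ and viewed, about 8 in all and at most 12, crops included, and the job is handed in when it is done.

Besides the shell and the picture viewer there is one more tool, called after "Call:" as name([rows], argument=value, ...), one row to a line, values as JSON. arm_command: Moves the arm, as the interface text tells. Its arguments: {"type":"object","properties":{"rows":{"type":"array","items":{"type":"array","items":{"type":"number"}}},"gripper":{"type":"number"},"grip_force":{"type":"number"}},"required":["rows"]}

```bash
mkdir -p pics; cat > h.py <<'E'
import numpy as np, cv2
from workcell import telemetry, imaging, job, env
from scipy.spatial.transform import Rotation as R
def shot(n,f):
    p,d=imaging.camera(n); np.savez(f'pics/{f}.npz',p=p,d=d); cv2.imwrite(f'pics/{f}.png',p[:,:,::-1]); return p,d
def cloud(n,d):
    c=imaging.get_calibration(n);K=c['K'];v,u=np.mgrid[:480,:640]
    pts=np.stack([u.ravel(),v.ravel()],1).astype(float)[:,None]
    s=cv2.undistortPoints(pts,np.array(K),np.array([c['k1'],0,0,0.]))[:,0]
    P=np.c_[s*d.ravel()[:,None],d.ravel()]
    T=np.array(c['T']);return (P@T[:3,:3].T+T[:3,3]).reshape(480,640,3)
E
python3 - <<'E'
from h import *
for n in('top','side'):
    shot(n,n+'0');c=imaging.get_calibration(n);print(n,c)
print(telemetry.get_obs(),env.pinch_z)
E
```

```text
top {'K': array([[506.13378526,   0.        , 319.89780113],
       [  0.        , 506.13378526, 243.23320814],
       [  0.        ,   0.        ,   1.        ]]), 'k1': -0.11320383345587035, 'T': array([[-0.02402648, -0.9968603 ,  0.0754472 ,  0.54093419],
       [-0.99967288,  0.02461884,  0.00693109, -0.00981434],
       [-0.00876675, -0.07525599, -0.99712571,  1.28881007],
       [ 0.        ,  0.        ,  0.        ,  1.        ]])}
side {'K': array([[576.9623985 ,   0.        , 318.67464422],
       [  0.        , 576.9623985 , 239.99017693],
       [  0.        ,   0.        ,   1.        ]]), 'k1': -0.07742201427546469, 'T': array([[ 0.90955339, -0.19695586,  0.36595222,  0.17306576],
       [-0.41501775, -0.4765442 ,  0.77502638, -0.93714083],
       [ 0.02174641, -0.85680454, -0.51518257,  0.83971015],
       [ 0.        ,  0.        ,  0.        ,  1.        ]])}
{'time_s': 0.1, 'joints': array([ 1.13122879e+00,  1.16407231e-01,  1.44216629e+00,  3.04857819e-05,
        1.58397417e+00, -3.77966231e-02]), 'qd': array([ 0.00033692, -0.00219773, -0.00042125,  0.00104381,  0.0005084 ,
        0.00108913]), 'tau': array([ 2.47196775e-03, -7.22884011e+01, -6.23870587e+01,  7.80783012e-02,
        2.27664574e-02, -3.10316125e-05]), 'eef_pos': array([0.26388481, 0.62110015, 0.21801974]), 'tool_rot': array([ 0.58987986,  0.38988264, -0.39047072, -0.58954719]), 'contact_force': array([-0.69823452,  0.43592278, -0.27140622]), 'wrist_torque': array([ 0.00246316, -0.02858345,  0.02587678]), 'gripper_width': 1.0003246096967338} 0.0188
```

View pics/top0.png

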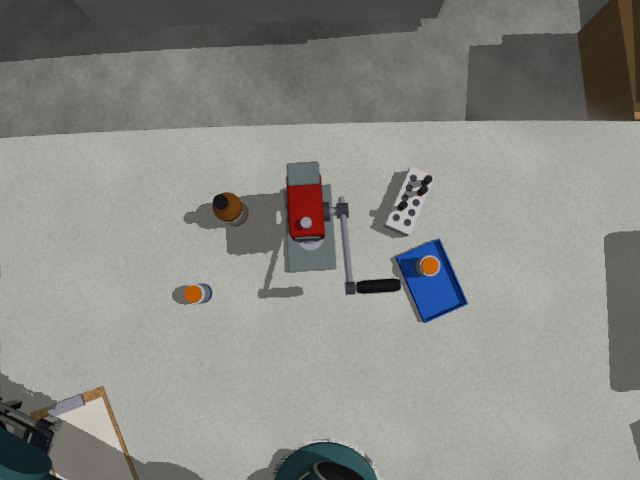

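View pics/side0.png

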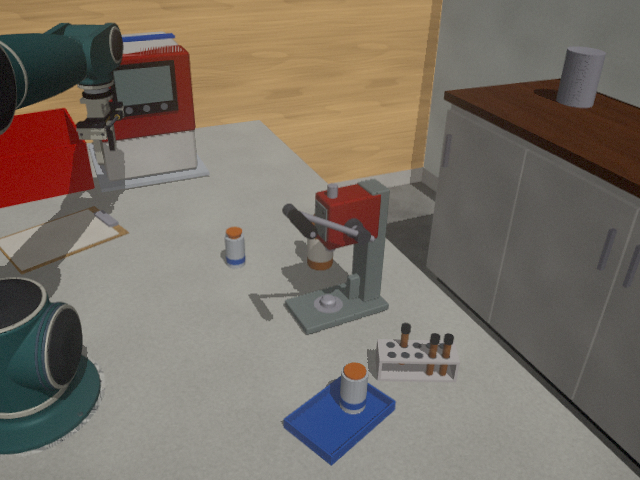

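```bash
python3 - <<'E'
from h import *
o=telemetry.get_obs();print(R.from_quat(o['tool_rot']).as_matrix().round(3))
E
```

```text
[[ 0.391 -0.    -0.92 ]
 [ 0.92  -0.001  0.391]
 [-0.001 -1.     0.   ]]
```

```bash
python3 - <<'E'
from h import *
d=np.load('pics/top0.npz');P=cloud('top',d['d']);p=d['p'].astype(int)
ds=np.load('pics/side0.npz');S=cloud('side',ds['d']);ps=ds['p'].astype(int)
def org(p):return (p[...,0]>180)&(p[...,1]>80)&(p[...,1]<170)&(p[...,2]<80)
for nm,Q,pp in(('top',P,p),('side',S,ps)):
    m=org(pp).astype(np.uint8);n,l,st,c=cv2.connectedComponentsWithStats(m)
    for i in range(1,n):
        if st[i,4]>40:
            q=Q[l==i];h=np.percentile(q[:,2],90);t=q[abs(q[:,2]-np.median(q[:,2]))<.004]
            print(nm,c[i].round(),st[i,4],'zmed',np.median(q[:,2]).round(4),'ctr',((t.max(0)+t.min(0))/2).round(4),t.mean(0).round(4))
# table z
print('table',np.median(P[330:400,200:300,2]),np.median(S[290:310,150:230,2]))
def rect(m,Q,nm):
    q=Q[m][:,:2].astype(np.float32);r=cv2.minAreaRect(q*1000);print(nm,len(q),r,cv2.boxPoints(r).round(0).tolist(), 'medz',np.median(Q[m][:,2]))
reg=np.zeros((480,640),bool)
for nm,Q in(('top',P),('side',S)):
    X,Y,Z=Q[...,0],Q[...,1],Q[...,2]
    pp=p if nm=='top' else ps
    print('---',nm)
    base=(abs(Z-.022)<.006)&(X>.35)&(X<.75)&(abs(Y)<.12)&(abs(pp.max(-1)-pp.min(-1))<40)
    base=cv2.morphologyEx(base.astype(np.uint8),cv2.MORPH_OPEN,np.ones((3,3)))>0
    rect(base,Q,'base')
    red=(Z>.2)&(pp[...,0]>120)&(pp[...,1]<60)&(abs(Y)<.15)&(X>.3)
    zt=(red)&(Z>.295);rect(zt if zt.sum()>20 else red,Q,'redtop')
    bl=(pp[...,2]>90)&(pp[...,0]<70)&(Z<.035)&(Y<-.1)
    n,l,st,c=cv2.connectedComponentsWithStats(bl.astype(np.uint8));k=1+np.argmax(st[1:,4]);rect(l==k,Q,'tray')
    hd=(pp.max(-1)<60)&(Z>.2)&(Y<0)&(Y>-.25)&(X>.3)&(X<.6)
    if hd.sum()>5: q=Q[hd];print('handle',len(q),np.median(q,0),q.min(0),q.max(0))
    if nm=='top':
        bt=(Z>.19)&(Y>.1)&(Y<.3)&(X>.5);q=Q[bt];print('bottle cap',q.mean(0),(q.max(0)+q.min(0))/2) if len(q) else 0
        am=(Z>.1)&(Y>.1)&(Y<.3)&(X>.5);q=Q[am];print('bot',q.min(0),q.max(0))
E
```

```text
top [430. 265.] 199 zmed 0.0945 ctr [ 0.572  -0.2601  0.0945] [ 0.5731 -0.2609  0.0946]
table 0.0008952021822470346 0.0011769460582392588
--- top
base 1605 ((660.8621826171875, 24.636470794677734), (182.7281951904297, 119.90840148925781), 2.3706705570220947) [[567.0, 81.0], [572.0, -39.0], [755.0, -31.0], [750.0, 88.0]] medz 0.02269980157170126
redtop 1333 ((636.1238403320312, 21.138267517089844), (192.20591735839844, 63.016544342041016), 1.7755671739578247) [[539.0, 50.0], [541.0, -13.0], [733.0, -7.0], [731.0, 56.0]] medz 0.30279813461235416
tray 2632 ((536.9050903320312, -282.31585693359375), (183.8013458251953, 125.50587463378906), 21.863550186157227) [[428.0, -258.0], [475.0, -375.0], [646.0, -306.0], [599.0, -190.0]] medz 0.004982061773716628
handle 624 [ 0.53196929 -0.10183832  0.34367926] [ 0.51799589 -0.15063813  0.33209878] [ 0.54272803 -0.00981434  1.28881007]
bottle cap [0.7207993  0.21408876 0.20013859] [0.72145888 0.21465093 0.19803506]
bot [0.50146507 0.17983569 0.1000448 ] [0.75492729 0.29988741 0.20598162]
--- side
base 2198 ((657.166748046875, 22.502689361572266), (181.7128448486328, 126.86204528808594), 2.5965306758880615) [[564.0, 82.0], [569.0, -45.0], [751.0, -37.0], [745.0, 90.0]] medz 0.02342612794903043
redtop 591 ((690.0806884765625, 19.17922592163086), (116.015625, 69.13513946533203), 2.022616386413574) [[631.0, 52.0], [633.0, -17.0], [749.0, -13.0], [747.0, 56.0]] medz 0.3016558781664337
tray 4524 ((535.5074462890625, -282.3966979980469), (183.6095428466797, 121.75585174560547), 22.06430435180664) [[428.0, -260.0], [473.0, -373.0], [643.0, -304.0], [598.0, -191.0]] medz 0.006270816448736061
handle 385 [ 0.52265783 -0.12508174  0.34184006] [ 0.51479029 -0.15497487  0.32495387] [ 0.54032086 -0.06104846  0.34853531]
```

```bash
python3 - <<'E'
from h import *
from scipy.optimize import least_squares
d=np.load('pics/top0.npz');P=cloud('top',d['d']);p=d['p'].astype(int)
ds=np.load('pics/side0.npz');S=cloud('side',ds['d']);ps=ds['p'].astype(int)
for nm,Q,pp in(('top',P,p),('side',S,ps)):
    X,Y,Z=Q[...,0],Q[...,1],Q[...,2]
    print('---',nm)
    m=(X>.35)&(X<.62)&(Y>.18)&(Y<.4)&(Z>.015)&(Z<.15)
    q=Q[m];print('cart',len(q),q.min(0).round(4),q.max(0).round(4),'z pct',np.percentile(q[:,2],[50,80,95]).round(4))
    t=q[q[:,2]>.097];print(' top',len(t),t.mean(0),(t.max(0)+t.min(0))/2,np.ptp(t,0))
    # side surface circle fit r=25
    b=q[(q[:,2]<.08)&(q[:,2]>.01)]
    if len(b)>30:
        r=least_squares(lambda c:np.hypot(b[:,0]-c[0],b[:,1]-c[1])-.025,t[:,:2].mean(0),loss='soft_l1',f_scale=.002).x;print(' tube',len(b),r)
    f=Q[(X>.53)&(X<.62)&(Y>-.3)&(Y<-.22)&(Z>.03)&(Z<.12)]
    t=f[f[:,2]>.085];print('fin top',t.mean(0),(t.max(0)+t.min(0))/2)
    b=f[f[:,2]<.08]
    if len(b)>30: print(' fin tube',least_squares(lambda c:np.hypot(b[:,0]-c[0],b[:,1]-c[1])-.025,t[:,:2].mean(0),loss='soft_l1',f_scale=.002).x)
    sp=Q[(abs(X-.653)<.035)&(abs(Y-.023)<.035)&(Z>.034)&(Z<.05)]
    if len(sp): print('spig',len(sp),sp.min(0),sp.max(0),(sp.min(0)+sp.max(0))/2)
    # bottle tube
    b=Q[(X>.6)&(X<.8)&(Y>.13)&(Y<.3)&(Z>.03)&(Z<.13)]
    if len(b)>30: print('bottle',least_squares(lambda c:np.hypot(b[:,0]-c[0],b[:,1]-c[1])-.034,[.7,.21],loss='soft_l1',f_scale=.002).x)
    rk=Q[(X>.6)&(X<.85)&(Y<-.12)&(Y>-.4)&(Z>.045)&(Z<.062)];r=cv2.minAreaRect((rk[:,:2]*1000).astype(np.float32));print('rack',cv2.boxPoints(r).round().tolist())
E
python3 -c "
import cv2
a=cv2.imread('pics/side0.png');t=cv2.imread('pics/top0.png')
import numpy as np
cv2.imwrite('pics/c1.png',np.hstack([cv2.resize(a[200:340,200:400],(800,560))[:, :],])) "
```

```text
--- top
cart 460 [0.495  0.276  0.0155] [0.5441 0.324  0.1066] z pct [0.0959 0.1018 0.104 ]
 top 222 [0.51944546 0.30089226 0.10135463] [0.51929941 0.30128739 0.10181622] [0.04020635 0.03905378 0.00958689]
 tube 128 [0.51974567 0.30241672]
fin top [ 0.5712221  -0.26002573  0.09314573] [ 0.57105591 -0.26069995  0.09401896]
 fin tube [ 0.57171253 -0.26086473]
spig 14 [0.63666493 0.015882   0.0342232 ] [0.64169141 0.03326728 0.04377055] [0.63917817 0.02457464 0.03899687]
bottle [0.72164681 0.21462246]
rack [[648.0, -221.0], [796.0, -291.0], [824.0, -231.0], [677.0, -161.0]]
--- side
cart 655 [0.491  0.2705 0.0152] [0.5428 0.3231 0.1043] z pct [0.066  0.0913 0.1011]
 top 107 [0.51620975 0.2978811  0.10019068] [0.5151725  0.29900888 0.1006906 ] [0.03853157 0.04821161 0.00722684]
 tube 412 [0.51717312 0.30199147]
fin top [ 0.56833662 -0.26674078  0.09268827] [ 0.57074893 -0.26311183  0.09204724]
 fin tube [ 0.57164816 -0.26163206]
spig 128 [0.63486615 0.00360307 0.03412938] [0.66881794 0.03564406 0.04387648] [0.65184204 0.01962357 0.03900293]
bottle [0.7202725  0.21440544]
rack [[647.0, -226.0], [792.0, -295.0], [822.0, -230.0], [678.0, -161.0]]
```

View pics/c1.png

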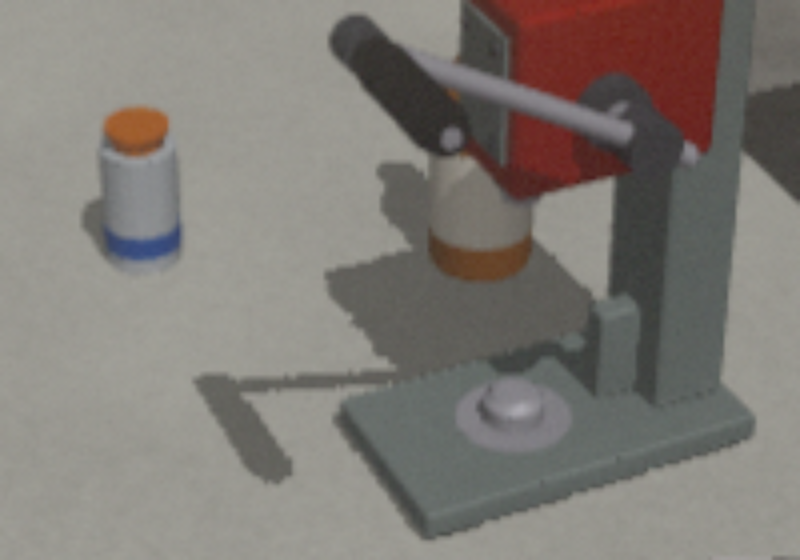

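```bash
cat >> h.py <<'E'
from scipy.spatial.transform import Slerp
PZ=env.pinch_z
def rot(az,pitch,s=1,jaw=None):
    """approach azimuth/pitch-below-horizontal in deg; jaws horizontal tangential (s=+-1)"""
    a,t=np.radians([az,pitch]);y=np.array([np.cos(t)*np.cos(a),np.cos(t)*np.sin(a),-np.sin(t)])
    x=s*np.array([-np.sin(a),np.cos(a),0]);return R.from_matrix(np.c_[x,y,np.cross(x,y)])
def plan(wps,mm=50,deg=9,cur=None):
    """wps: (graspPoint xyz, Rotation[,mm]); prints rows by call, <=5 each"""
    if cur is None:
        o=telemetry.get_obs();r=R.from_quat(o['tool_rot']);p=o['eef_pos']+0
    else: p,r=cur
    poses=[(p,r)]
    for w in wps:
        g,rt=w[0],w[1];m=w[2] if len(w)>2 else mm
        p0,r0=poses[-1];g0=p0-PZ*r0.as_matrix()[:,1];g=np.array(g)
        n=max(1,int(np.ceil(max(np.linalg.norm(g-g0)*1000/m,np.degrees((r0.inv()*rt).magnitude())/deg))))
        S=Slerp([0,1],R.concatenate([r0,rt]))
        for k in range(1,n+1):
            rk=S(k/n);poses.append((g0+(g-g0)*k/n+PZ*rk.as_matrix()[:,1],rk))
    i=0
    while i<len(poses)-1:
        p0,r0=poses[i];L=[]
        for p,r in poses[i+1:i+6]:
            L.append(r0.inv().apply(p-p0).round(4).tolist()+(r0.inv()*r).as_rotvec().round(3).tolist())
        print('['+','.join('['+','.join(f'{v:g}' for v in l)+']' for l in L)+']');i+=5
    return poses[-1]
def st():
    o=telemetry.get_obs();r=R.from_quat(o['tool_rot']);y=r.as_matrix()[:,1];g=o['eef_pos']-PZ*y
    print('t',round(o['time_s'],2),'G',g.round(4),'az',np.degrees(np.arctan2(y[1],y[0])).round(1),'pitch',np.degrees(np.arcsin(-y[2])).round(1),'jawx',r.as_matrix()[:,0].round(3),'F',o['contact_force'].round(1),'q',o['joints'].round(2),'w',round(o['gripper_width'],3))
E
python3 - <<'E'
from h import *
r=rot(31,47)
c=np.array([.5185,.302,.049]);y=r.as_matrix()[:,1]
for s in(1,-1):
    print(s);plan([(c-.13*rot(31,47,s).as_matrix()[:,1]+[0,0,.02],rot(31,47,s))])
E
```

```text
1
[[-0.0287,0.008,-0.0355,-0.077,-0.1,-0.039],[-0.0573,0.0159,-0.0709,-0.154,-0.199,-0.079],[-0.0858,0.0237,-0.1063,-0.231,-0.299,-0.118],[-0.1142,0.0313,-0.1414,-0.308,-0.398,-0.157],[-0.1425,0.0388,-0.1764,-0.385,-0.498,-0.197]]
[[-0.0424,0.0098,-0.0131,-0.077,-0.1,-0.039],[-0.0847,0.0194,-0.0262,-0.154,-0.199,-0.079],[-0.1268,0.0289,-0.0391,-0.231,-0.299,-0.118],[-0.1689,0.0383,-0.0518,-0.308,-0.398,-0.157]]
-1
[[-0.0167,0.0048,-0.02,0.028,0.138,-0.055],[-0.0333,0.0096,-0.0402,0.056,0.277,-0.109],[-0.0499,0.0143,-0.0605,0.084,0.415,-0.164],[-0.0665,0.0189,-0.081,0.111,0.553,-0.218],[-0.0831,0.0235,-0.1017,0.139,0.692,-0.273]]
[[0.0002,-0.0013,-0.027,0.028,0.138,-0.055],[0.0005,-0.0027,-0.0542,0.056,0.277,-0.109],[0.0008,-0.0042,-0.0815,0.084,0.415,-0.164],[0.0012,-0.0057,-0.109,0.111,0.553,-0.218],[0.0014,-0.0073,-0.1366,0.139,0.692,-0.273]]
[[0.0185,-0.0025,-0.0207,0.028,0.138,-0.055],[0.037,-0.0051,-0.0416,0.056,0.277,-0.109],[0.0555,-0.0077,-0.0626,0.084,0.415,-0.164],[0.074,-0.0105,-0.0838,0.111,0.553,-0.218],[0.0925,-0.0132,-0.1051,0.139,0.692,-0.273]]
```

Call:
arm_command([
  [-0.0287,0.008,-0.0355,-0.077,-0.1,-0.039],
  [-0.0573,0.0159,-0.0709,-0.154,-0.199,-0.079],
  [-0.0858,0.0237,-0.1063,-0.231,-0.299,-0.118],
  [-0.1142,0.0313,-0.1414,-0.308,-0.398,-0.157],
  [-0.1425,0.0388,-0.1764,-0.385,-0.498,-0.197],
], gripper=0, grip_force=25)

```text
time_s: 0.72
eef_pos: [0.3709, 0.4199, 0.1793]
tool_rot: [0.536, 0.646, -0.383, -0.387]
contact_force: [1.6, 0.7, -0.0]
gripper_width: 0.997
```

Call:
arm_command([
  [-0.0424,0.0098,-0.0131,-0.077,-0.1,-0.039],
  [-0.0847,0.0194,-0.0262,-0.154,-0.199,-0.079],
  [-0.1268,0.0289,-0.0391,-0.231,-0.299,-0.118],
  [-0.1689,0.0383,-0.0518,-0.308,-0.398,-0.157],
  [-0.1689,0.0383,-0.0518,-0.308,-0.398,-0.157],
])

```text
time_s: 1.35
eef_pos: [0.4539, 0.261, 0.1498]
tool_rot: [0.452, 0.798, -0.346, -0.196]
contact_force: [-0.4, 0.2, 0.4]
gripper_width: 1.002
```

```bash
python3 - <<'E'
from h import *
st()
r=rot(31,47);c=np.array([.5185,.302,.049])
plan([(c,r,35)])
E
```

```text
t 1.35 G [0.4429 0.2544 0.1636] az 30.9 pitch 46.9 jawx [-0.514  0.858 -0.   ] F [-0.4  0.2  0.4] q [ 0.43 -0.71  2.33  0.11  0.77 -1.73] w 1.002
[[0.0004,0.0289,0.0026,0,-0,-0],[0.0008,0.0579,0.0052,0.001,-0,-0.001],[0.0012,0.0868,0.0079,0.001,-0.001,-0.001],[0.0016,0.1157,0.0105,0.001,-0.001,-0.001],[0.0021,0.1447,0.0131,0.002,-0.001,-0.001]]
```

Call:
arm_command([
  [0.0004,0.0289,0.0026,0,0,0],
  [0.0008,0.0579,0.0052,0.001,0,-0.001],
  [0.0012,0.0868,0.0079,0.001,-0.001,-0.001],
  [0.0016,0.1157,0.0105,0.001,-0.001,-0.001],
  [0.0021,0.1447,0.0131,0.002,-0.001,-0.001],
])

```text
time_s: 1.98
eef_pos: [0.5292, 0.3111, 0.0349]
tool_rot: [0.451, 0.798, -0.348, -0.197]
contact_force: [0.1, 0.0, 0.9]
gripper_width: 0.999
```

```bash
python3 - <<'E'
from h import *
shot('side','s1');st()
a=cv2.imread('pics/s1.png');cv2.imwrite('pics/s1c.png',cv2.resize(a[120:300,120:340],None,fx=3.3,fy=3.3))
E
```

```text
t 2.02 G [0.5183 0.3046 0.0454] az 31.1 pitch 47.3 jawx [-0.516  0.857  0.001] F [-3.   0.2 -4.1] q [ 0.46 -0.28  2.27  0.13  0.41 -1.75] w 0.998
```

View pics/s1c.png

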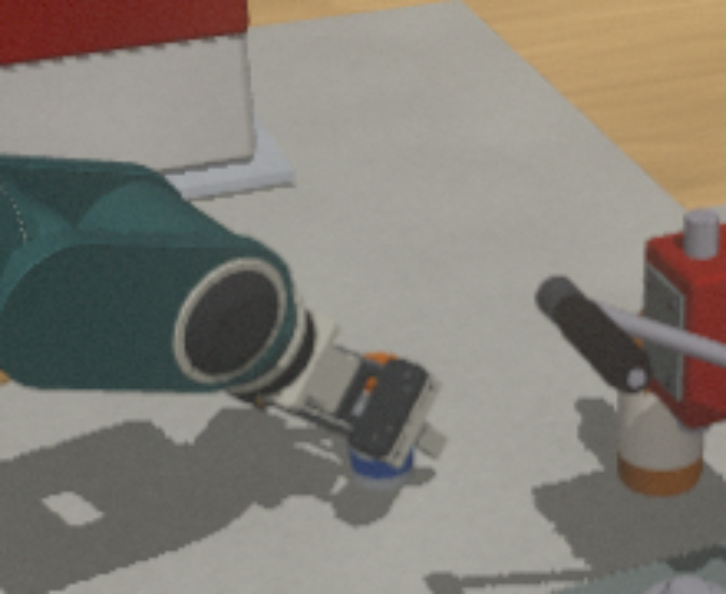

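Call:
arm_command([
  [0,0,0,0,0,0],
  [0,0,0,0,0,0],
  [0,0,0,0,0,0],
  [0,0,0,0,0,0],
  [0,0,0,0,0,0],
], gripper=1, grip_force=25)

```text
time_s: 2.65
eef_pos: [0.5292, 0.3109, 0.0368]
tool_rot: [0.451, 0.798, -0.347, -0.197]
contact_force: [-1.0, -2.6, 4.5]
gripper_width: 0.535
```

```bash
python3 - <<'E'
from h import *
st()
o=telemetry.get_obs();r=R.from_quat(o['tool_rot'])
print('tool z',r.as_matrix()[:,2].round(2))
for n in('side','top'):
    p,d=shot(n,n+'2');Q=cloud(n,d)
    ok=(d>0)&(Q[...,2]>.03)
    q=r.inv().apply(Q[ok]-o['eef_pos'])
    q=q[(abs(q[:,0])<.15)&(abs(q[:,2])<.2)&(q[:,1]<0)&(q[:,1]>-.5)]
    for a in np.arange(0,.5,.04):
        k=q[(q[:,1]<-a)&(q[:,1]>-a-.04)]
        if len(k)>10: print(n,'back',round(a,2),'x',np.percentile(k[:,0],[1,99]).round(3),'z',np.percentile(k[:,2],[1,99]).round(3),len(k))
E
```

```text
t 2.65 G [0.5182 0.3043 0.0505] az 31.1 pitch 47.0 jawx [-0.516  0.857  0.001] F [-1.  -2.6  4.5] q [ 0.46 -0.29  2.27  0.13  0.42 -1.75] w 0.535
tool z [-0.63 -0.38 -0.68]
side back 0.0 x [-0.043  0.008] z [-0.008  0.033] 33
side back 0.08 x [-0.093  0.079] z [-0.034  0.035] 408
side back 0.12 x [-0.095 -0.021] z [-0.032  0.034] 595
side back 0.16 x [-0.042 -0.01 ] z [-0.032  0.034] 318
side back 0.2 x [-0.048 -0.021] z [-0.037  0.041] 165
side back 0.24 x [-0.078 -0.059] z [-0.029  0.051] 185
side back 0.28 x [-0.083  0.042] z [-0.059  0.07 ] 688
side back 0.32 x [-0.079  0.052] z [-0.053  0.083] 1512
side back 0.36 x [-0.072  0.059] z [-0.038  0.099] 1095
side back 0.4 x [-0.068  0.062] z [-0.019  0.11 ] 1048
side back 0.44 x [-0.065  0.063] z [0.    0.122] 1287
side back 0.48 x [-0.048  0.   ] z [0.015 0.132] 488
top back 0.0 x [-0.041  0.039] z [-0.044  0.004] 152
top back 0.04 x [-0.04   0.038] z [-0.048  0.002] 391
top back 0.08 x [-0.089  0.086] z [-0.039  0.024] 806
top back 0.12 x [-0.094  0.093] z [-0.038  0.031] 1165
top back 0.16 x [-0.041  0.029] z [-0.04   0.026] 351
top back 0.2 x [-0.044  0.038] z [-0.047  0.004] 531
top back 0.24 x [-0.073  0.052] z [-0.055 -0.014] 499
top back 0.28 x [-0.08   0.067] z [-0.064  0.015] 1080
top back 0.32 x [-0.076  0.062] z [-0.059  0.054] 2378
top back 0.36 x [-0.07   0.063] z [-0.042  0.085] 761
top back 0.4 x [-0.066  0.067] z [-0.022  0.095] 862
top back 0.44 x [-0.061  0.072] z [-0.002  0.074] 1847
top back 0.48 x [-0.046  0.062] z [0.01  0.075] 635
```

```bash
cat >> h.py <<'E'
E
python3 - <<'E'
from h import *
from scipy.optimize import least_squares
# (q2,q3,q5?, r, z, pitch)
D=[(.1164,1.4422,np.hypot(.26388,.6211),.2180,np.pi/2),(-.71,2.33,np.hypot(.4539,.261),.1498,np.radians(46.9)),(-.29,2.27,np.hypot(.5292,.3109),.0368,np.radians(47))]
def fk(x,q2,q3,pt):
    r0,z0,L1,L2,d=x;f=q2+q3-np.pi/2
    return r0+L1*np.sin(q2)+L2*np.cos(f)+d*np.cos(pt), z0+L1*np.cos(q2)-L2*np.sin(f)-d*np.sin(pt)
def res(x): return np.concatenate([np.subtract(fk(x,a,b,p),(r,z)) for a,b,r,z,p in D])
s=least_squares(res,[.05,.3,.5,.5,.3]);x=s.x;print(x.round(3),s.cost)
def ik(r,z,pt):
    t=least_squares(lambda q:np.subtract(fk(x,q[0],q[1],pt),(r,z)),[-.3,2.2]).x;return t.round(2),round(pt-(t.sum()-np.pi/2),2)
for G,pt in[((.6,.05),40),((.653,.075),40),((.653,.1),40),((.55,.1),40),((.55,.13),40),((.5,.13),40),((.58,.055),40),((.58,.12),40),((.653,.075),45),((.653,.1),35)]:
    t=np.radians(pt);print(G,pt,ik(G[0]+.0188*np.cos(t),G[1]-.0188*np.sin(t),t))
E
```

```text
[0.098 0.038 0.366 0.535 0.191] 1.9651887636499437e-07
(0.6, 0.05) 40 (array([-0.32,  2.32]), np.float64(0.26))
(0.653, 0.075) 40 (array([-0.18,  2.16]), np.float64(0.29))
(0.653, 0.1) 40 (array([-0.21,  2.14]), np.float64(0.34))
(0.55, 0.1) 40 (array([-0.57,  2.4 ]), np.float64(0.44))
(0.55, 0.13) 40 (array([-0.59,  2.35]), np.float64(0.51))
(0.5, 0.13) 40 (array([-0.8 ,  2.47]), np.float64(0.6))
(0.58, 0.055) 40 (array([-0.4 ,  2.37]), np.float64(0.29))
(0.58, 0.12) 40 (array([-0.47,  2.3 ]), np.float64(0.45))
(0.653, 0.075) 45 (array([-0.17,  2.13]), np.float64(0.4))
(0.653, 0.1) 35 (array([-0.23,  2.18]), np.float64(0.24))
```

```bash
python3 - <<'E'
from h import *
r=rot(31,40);plan([([.518,.3038,.050],r)])
E
```

```text
[[-0.0004,-0.0001,-0.0015,-0.122,-0,0.001]]
```

Call:
arm_command([
  [0,0,0,0,0,0],
  [0,0,0,0,0,0],
  [-0.0004,0,-0.0008,-0.06,0,0],
  [-0.0004,0,-0.0015,-0.122,0,0],
  [-0.0004,0,-0.0015,-0.122,0,0],
], gripper=0.2)

```text
time_s: 3.38
eef_pos: [0.5292, 0.3108, 0.0358]
tool_rot: [0.462, 0.818, -0.299, -0.17]
contact_force: [-0.8, -0.2, -0.8]
gripper_width: 0.795
```

Call:
arm_command([
  [0,0,0,0,0,0],
  [0,0,0,0,0,0],
  [0,0,0,0,0,0],
  [0,0,0,0,0,0],
], gripper=1)

```text
time_s: 3.88
eef_pos: [0.5302, 0.3113, 0.0373]
tool_rot: [0.462, 0.818, -0.298, -0.169]
contact_force: [0.0, 2.2, 0.4]
gripper_width: 0.53
```

```bash
python3 - <<'E'
from h import *
st();o=telemetry.get_obs();r=R.from_quat(o['tool_rot']);g=o['eef_pos']-PZ*r.as_matrix()[:,1]
r1=rot(-3,40);
plan([(g+[0,0,.06],r,20),([.54,.03,.14],r1,45)])
E
```

```text
t 3.88 G [0.5179 0.3039 0.0494] az 31.1 pitch 40.1 jawx [-0.516  0.857  0.001] F [0.  2.2 0.4] q [ 0.46 -0.31  2.33  0.26  0.26 -1.87] w 0.53
[[0,-0.0097,-0.0115,0,0,0],[0,-0.0193,-0.023,0,0,0],[0,-0.029,-0.0344,0,0,0],[0.0001,-0.0386,-0.0459,0,0,0],[-0.0363,-0.0549,-0.038,-0,0.055,0.065]]
[[-0.0377,-0.0139,0.0059,-0,0.055,0.065],[-0.0754,-0.0279,0.012,-0,0.109,0.13],[-0.1131,-0.042,0.018,-0.001,0.164,0.195],[-0.1508,-0.0561,0.0242,-0.001,0.218,0.26],[-0.1885,-0.0704,0.0304,-0.001,0.273,0.325]]
[[-0.0404,-0.0014,-0.0045,-0,0.055,0.065]]
```

Call:
arm_command([
  [0,-0.0097,-0.0115,0,0,0],
  [0,-0.0193,-0.023,0,0,0],
  [0,-0.029,-0.0344,0,0,0],
  [0,-0.0386,-0.0459,0,0,0],
  [-0.0363,-0.0549,-0.038,0,0.055,0.065],
])

```text
time_s: 4.5
eef_pos: [0.5342, 0.2714, 0.1036]
tool_rot: [0.497, 0.798, -0.29, -0.181]
contact_force: [-0.1, 0.4, -3.1]
gripper_width: 0.532
```

Call:
arm_command([
  [-0.0377,-0.0139,0.0059,0,0.055,0.065],
  [-0.0754,-0.0279,0.012,0,0.109,0.13],
  [-0.1131,-0.042,0.018,-0.001,0.164,0.195],
  [-0.1508,-0.0561,0.0242,-0.001,0.218,0.26],
  [-0.1885,-0.0704,0.0304,-0.001,0.273,0.325],
])

```text
time_s: 5.12
eef_pos: [0.5509, 0.068, 0.1243]
tool_rot: [0.655, 0.674, -0.245, -0.239]
contact_force: [0.0, 0.5, -3.6]
gripper_width: 0.532
```

Call:
arm_command([
  [-0.0404,-0.0014,-0.0045,0,0.055,0.065],
  [-0.0404,-0.0014,-0.0045,0,0.055,0.065],
  [-0.0404,-0.0014,-0.0045,0,0.055,0.065],
])

```text
time_s: 5.5
eef_pos: [0.5541, 0.0293, 0.1279]
tool_rot: [0.681, 0.647, -0.235, -0.249]
contact_force: [-0.3, 0.4, -3.8]
gripper_width: 0.533
```

```bash
python3 - <<'E'
from h import *
from scipy.optimize import least_squares
st()
o=telemetry.get_obs();r=R.from_quat(o['tool_rot']);g=o['eef_pos']-PZ*r.as_matrix()[:,1]
for n in('side','top'):
    p,d=shot(n,n+'3');Q=cloud(n,d);pp=p.astype(int)
    m=(pp[...,0]>150)&(pp[...,1]>60)&(pp[...,1]<170)&(pp[...,2]<90)&(Q[...,2]>.12)&(abs(Q[...,0]-.54)<.1)&(abs(Q[...,1]-.02)<.1)
    q=Q[m];print(n,len(q))
    if len(q)>10:
        zt=np.percentile(q[:,2],90);t=q[q[:,2]>np.median(q[:,2])-.004];print('plug',q.mean(0).round(4),'top',((t.max(0)+t.min(0))/2).round(4),np.ptp(t,0).round(3))
a=cv2.imread('pics/side3.png');cv2.imwrite('pics/side3c.png',cv2.resize(a[140:340,200:420],None,fx=2.9,fy=2.9))
E
```

```text
t 5.5 G [0.5397 0.03   0.14  ] az -3.0 pitch 40.1 jawx [0.053 0.999 0.001] F [-0.3  0.4 -3.8] q [ 0.05 -0.64  2.38 -0.15  0.54 -1.38] w 0.533
side 55
plug [0.542  0.0316 0.1915] top [0.5422 0.0277 0.1925] [0.028 0.038 0.006]
top 136
plug [0.544  0.0361 0.1992] top [0.5431 0.0209 0.7381] [0.03  0.061 1.101]
```

View pics/side3c.png

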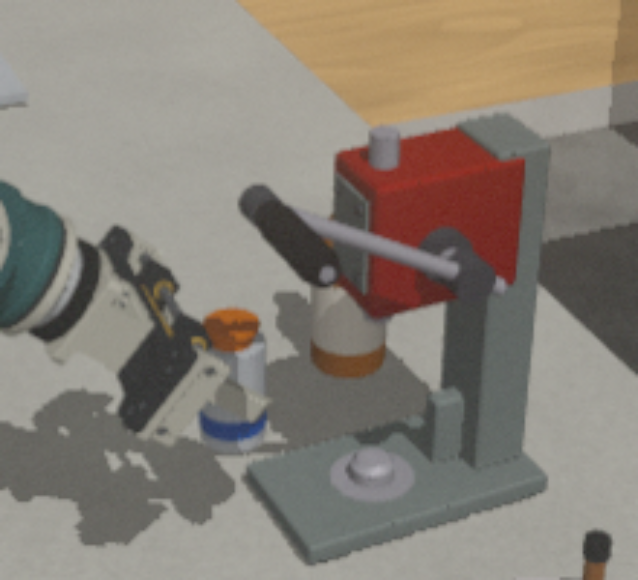

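```bash
python3 - <<'E'
from h import *
from scipy.optimize import least_squares
def ray(n,u,v,z):
    c=imaging.get_calibration(n);s=cv2.undistortPoints(np.array([[[u,v]]],float),np.array(c['K']),np.array([c['k1'],0,0,0.]))[0,0]
    T=np.array(c['T']);d=T[:3,:3]@[s[0],s[1],1];o=T[:3,3];return (o+d*(z-o[2])/d[2])[:2].round(4)
print('washer',ray('side',328,303.7,.022),'spig top',ray('side',328.2,298.7,.040))
# refine washer by grey-level: print ellipse
o=telemetry.get_obs();r=R.from_quat(o['tool_rot']);g=o['eef_pos']-PZ*r.as_matrix()[:,1]
for n in('side','top'):
    z=np.load(f'pics/{n}3.npz');p,d=z['p'],z['d'];Q=cloud(n,d);pp=p.astype(int);X,Y,Z=Q[...,0],Q[...,1],Q[...,2]
    near=(np.hypot(X-.542,Y-.03)<.032)&(Z>.08)
    bl=near&(pp[...,2]>pp[...,0]+50)
    q=Q[bl];print(n,'blue',len(q))
    if len(q)>15:print(least_squares(lambda c:np.hypot(q[:,0]-c[0],q[:,1]-c[1])-.025,[.542,.03],loss='soft_l1',f_scale=.002).x,'z',q[:,2].min(),q[:,2].max())
    og=near&(pp[...,0]>140)&(pp[...,2]<70)&(pp[...,1]<170)&(Z>.17)&(Z<.21);q=Q[og];print('orange',len(q),q.mean(0).round(4),q.min(0).round(4),q.max(0).round(4))
    t=q[q[:,2]>np.percentile(q[:,2],95)-.006]
    (cx,cy),rad=cv2.minEnclosingCircle((t[:,:2]*1000).astype(np.float32));print('enclosing',cx,cy,rad)
# spigot/washer via color in side0
z=np.load('pics/side0.npz');p,d=z['p'].astype(int),z['d'];Q=cloud('side',d);X,Y,Z=Q[...,0],Q[...,1],Q[...,2]
m=(abs(Z-.023)<.01)&(np.hypot(X-.653,Y-.022)<.06)
print(p[303,300:360].mean(-1).round().tolist());print((p[303,300:360,0]-p[303,300:360,1]).tolist());print((p[285:330,328,0]-p[285:330,328,1]).tolist())
E
```

```text
washer [0.6545 0.0229] spig top [0.6525 0.0187]
side blue 72
[0.53764668 0.03026447] z 0.10096623162327856 0.1183810135037433
orange 79 [0.5415 0.0285 0.1917] [0.523  0.0078 0.1772] [0.5567 0.0465 0.1957]
enclosing 538.4624633789062 27.500778198242188 19.84221649169922
top blue 0
orange 138 [0.5439 0.0359 0.1912] [0.5279 0.0125 0.1859] [0.5582 0.0496 0.1967]
enclosing 539.3502197265625 31.384687423706055 19.618488311767578
[104.0, 103.0, 108.0, 106.0, 105.0, 104.0, 104.0, 107.0, 106.0, 105.0, 105.0, 106.0, 106.0, 109.0, 128.0, 131.0, 131.0, 130.0, 131.0, 120.0, 88.0, 76.0, 91.0, 109.0, 125.0, 134.0, 146.0, 156.0, 166.0, 166.0, 163.0, 154.0, 141.0, 133.0, 120.0, 109.0, 123.0, 127.0, 126.0, 127.0, 126.0, 129.0, 120.0, 106.0, 105.0, 105.0, 104.0, 102.0, 102.0, 100.0, 102.0, 101.0, 100.0, 102.0, 102.0, 103.0, 101.0, 101.0, 101.0, 103.0]
[-7, -7, -7, -6, -5, -6, -4, -4, -5, -5, -8, -6, -6, -5, 0, 0, 1, 2, 3, 1, 3, 3, 2, 1, 4, 2, 1, 0, 3, 3, 3, 1, 4, 2, 2, 0, 2, 1, 2, -1, 4, 1, 0, -4, -5, -6, -4, -4, -5, -5, -7, -7, -5, -5, -3, -7, -6, -7, -7, -4]
[3, 1, -1, -3, -1, -2, 0, 2, -3, -2, 2, 4, 2, 3, 3, 1, 2, 2, 3, 1, 2, 2, 2, 3, 4, 2, 1, 2, -3, -5, -7, -6, -5, -7, -4, -8, -7, -9, -7, -7, -8, -4, -3, 1, 2]
```

```bash
python3 - <<'E'
from h import *
r=rot(-3,40)
plan([([.59,.026,.098],r,33),([.6547,.023,.097],r,25)])
print();plan([([.6547,.023,.086],r,4),([.6547,.023,.072],r,4)],cur=(np.array([.6547,.023,.097])+PZ*r.as_matrix()[:,1],r))
E
```

```text
[[-0.001,0.0327,-0.0003,-0.001,-0,0.001],[-0.0019,0.0655,-0.0006,-0.001,-0,0.001],[-0.0018,0.0822,-0.0143,-0.001,-0,0.001],[-0.0017,0.099,-0.0279,-0.001,-0,0.001],[-0.0016,0.1157,-0.0416,-0.001,-0,0.001]]

[[0,0.0024,0.0028,0,0,0],[0,0.0047,0.0056,0,0,0],[0,0.0071,0.0084,0,0,0],[0,0.0093,0.0111,-0,0,0],[0,0.0116,0.0138,-0,0,0]]
[[0,0.0022,0.0027,0,0,0],[0,0.0045,0.0054,0,0,0]]
```

Call:
arm_command([
  [-0.001,0.0327,-0.0003,-0.001,0,0.001],
  [-0.0019,0.0655,-0.0006,-0.001,0,0.001],
  [-0.0018,0.0822,-0.0143,-0.001,0,0.001],
  [-0.0017,0.099,-0.0279,-0.001,0,0.001],
  [-0.0016,0.1157,-0.0416,-0.001,0,0.001],
])

```text
time_s: 6.22
eef_pos: [0.6699, 0.0223, 0.0845]
tool_rot: [0.681, 0.647, -0.236, -0.249]
contact_force: [0.5, 0.0, -3.1]
gripper_width: 0.529
```

Call:
arm_command([
  [0,0,0,0,0,0],
  [0,0,0,0,0,0],
])

```text
time_s: 6.48
eef_pos: [0.6687, 0.022, 0.0844]
tool_rot: [0.682, 0.647, -0.236, -0.249]
contact_force: [0.5, 0.5, -4.6]
gripper_width: 0.536
```

```bash
python3 - <<'E'
from h import *
st();shot('side','side4')
a=cv2.imread('pics/side4.png');cv2.imwrite('pics/side4c.png',cv2.resize(a[190:330,240:420],None,fx=4,fy=4,interpolation=cv2.INTER_CUBIC))
E
```

```text
t 6.47 G [0.6543 0.0227 0.0965] az -3.0 pitch 40.1 jawx [0.053 0.999 0.   ] F [ 0.5  0.5 -4.6] q [ 0.02 -0.24  2.19 -0.17  0.33 -1.36] w 0.536
```

View pics/side4c.png

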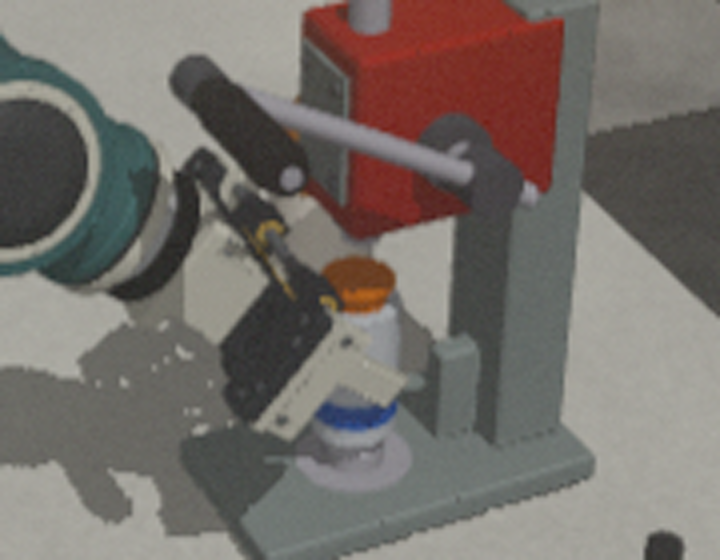

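Call:
arm_command([
  [0,0.0024,0.0028,0,0,0],
  [0,0.0047,0.0056,0,0,0],
  [0,0.0071,0.0084,0,0,0],
  [0,0.0071,0.0084,0,0,0],
])

```text
time_s: 7.02
eef_pos: [0.669, 0.0214, 0.0734]
tool_rot: [0.682, 0.646, -0.235, -0.249]
contact_force: [-0.1, -0.2, -3.4]
gripper_width: 0.526
```

```bash
python3 - <<'E'
from h import *
st()
E
```

```text
t 7.03 G [0.6547 0.0221 0.0855] az -3.1 pitch 40.1 jawx [0.054 0.999 0.   ] F [-0.1 -0.2 -3.4] q [ 0.02 -0.22  2.19 -0.19  0.3  -1.35] w 0.526
```

Call:
arm_command([
  [0,0.0022,0.0027,0,0,0],
  [0,0.0045,0.0054,0,0,0],
  [0,0.0065,0.0077,0,0,0],
  [0,0.0065,0.0077,0,0,0],
])

```text
time_s: 7.52
eef_pos: [0.6691, 0.0214, 0.0634]
tool_rot: [0.682, 0.646, -0.235, -0.249]
contact_force: [-0.7, 0.4, -3.2]
gripper_width: 0.536
```

```bash
python3 - <<'E'
from h import *
st()
E
```

```text
t 7.53 G [0.6547 0.0222 0.0755] az -3.1 pitch 40.1 jawx [0.054 0.999 0.   ] F [-0.7  0.4 -3.2] q [ 0.02 -0.2   2.2  -0.2   0.28 -1.33] w 0.536
```

Free so far; 4 mm more, then 1 mm steps.

Call:
arm_command([
  [0,0.001,0.0012,0,0,0],
  [0,0.002,0.0024,0,0,0],
  [0,0.0026,0.0031,0,0,0],
  [0,0.0026,0.0031,0,0,0],
])

```text
time_s: 8.02
eef_pos: [0.6692, 0.0214, 0.0597]
tool_rot: [0.682, 0.646, -0.235, -0.249]
contact_force: [0.0, -0.6, -4.0]
gripper_width: 0.536
```

```bash
python3 - <<'E'
from h import *
st()
E
```

```text
t 8.03 G [0.6548 0.0222 0.0718] az -3.1 pitch 40.0 jawx [0.054 0.999 0.   ] F [ 0.  -0.6 -4. ] q [ 0.02 -0.2   2.2  -0.21  0.27 -1.32] w 0.536
```

Call:
arm_command([
  [0,0.0006,0.0008,0,0,0],
  [0,0.0013,0.0015,0,0,0],
  [0,0.0013,0.0015,0,0,0],
])

```text
time_s: 8.4
eef_pos: [0.6701, 0.0214, 0.0593]
tool_rot: [0.682, 0.647, -0.234, -0.248]
contact_force: [0.0, -1.1, 5.2]
gripper_width: 0.534
```

```bash
python3 - <<'E'
from h import *
st()
E
```

```text
t 8.4 G [0.6557 0.0222 0.0714] az -3.0 pitch 39.9 jawx [0.053 0.999 0.001] F [ 0.  -1.1  5.2] q [ 0.02 -0.2   2.2  -0.21  0.27 -1.32] w 0.534
```

Call:
arm_command([
  [0,0,0,0,0,0],
  [0,0,0,0,0,0],
  [0,0,0,0,0,0],
], gripper=0)

```text
time_s: 8.78
eef_pos: [0.6692, 0.0214, 0.0576]
tool_rot: [0.682, 0.646, -0.235, -0.249]
contact_force: [0.6, 0.2, 0.9]
gripper_width: 0.805
```

```bash
python3 - <<'E'
from h import *
st();o=telemetry.get_obs();r=R.from_quat(o['tool_rot']);g=o['eef_pos']-PZ*r.as_matrix()[:,1]
y=r.as_matrix()[:,1]
a=np.radians(2.4);x=np.array([np.cos(a),np.sin(a),0]);yd=np.array([0,0,-1.]);rd=R.from_matrix(np.c_[x,yd,np.cross(x,yd)])
p=plan([(g-.12*y,r,24)])
print();
p=plan([([.44,-.01,.27],rot(-3,60),50),([.43,-.09,.43],rd,50),([.528,-.118,.43],rd,50)],cur=p)
E
```

```text
t 8.78 G [0.6548 0.0222 0.0697] az -3.1 pitch 40.0 jawx [0.054 0.999 0.   ] F [0.6 0.2 0.9] q [ 0.02 -0.19  2.2  -0.21  0.27 -1.32] w 0.805
[[0,-0.024,-0,0,0,0],[0,-0.048,-0,0,0,0],[0,-0.072,-0,0,0,0],[0,-0.096,-0,0,0,0],[0,-0.12,-0,0,0,0]]

[[-0.0109,-0.043,-0.0025,0.087,-0,-0],[-0.0218,-0.0862,-0.005,0.174,-0.001,-0],[-0.0327,-0.1295,-0.0075,0.261,-0.001,-0],[-0.0436,-0.1729,-0.0101,0.348,-0.001,-0.001],[-0.0523,-0.184,-0.0212,0.39,0.135,0.063]]
[[-0.0081,-0.0142,-0.0072,0.042,0.144,0.039],[-0.0161,-0.0285,-0.0143,0.085,0.288,0.077],[-0.024,-0.0428,-0.0213,0.127,0.432,0.116],[-0.0317,-0.0572,-0.0283,0.17,0.576,0.154],[-0.0393,-0.0716,-0.0352,0.212,0.72,0.193]]
[[-0.0046,-0.015,-0.0082,0.042,0.144,0.039],[-0.0091,-0.03,-0.0164,0.085,0.288,0.077],[-0.0134,-0.0451,-0.0245,0.127,0.432,0.116],[-0.0176,-0.0602,-0.0326,0.17,0.576,0.154],[0.0032,-0.0528,-0.0584,0.17,0.576,0.154]]
[[0.0322,-0,-0.0107,-0,-0,-0],[0.0645,-0,-0.0214,-0,-0,-0]]
```

Call:
arm_command([
  [0,0,0,0,0,0],
  [0,-0.03,0,0,0,0],
  [0,-0.06,0,0,0,0],
  [0,-0.09,0,0,0,0],
  [0,-0.12,0,0,0,0],
])

```text
time_s: 9.4
eef_pos: [0.5767, 0.0263, 0.1355]
tool_rot: [0.682, 0.646, -0.235, -0.248]
contact_force: [-0.3, 0.4, 0.9]
gripper_width: 1.002
```

Call:
arm_command([
  [-0.0109,-0.043,-0.0025,0.087,0,0],
  [-0.0218,-0.0862,-0.005,0.174,-0.001,0],
  [-0.0327,-0.1295,-0.0075,0.261,-0.001,0],
  [-0.0436,-0.1729,-0.0101,0.348,-0.001,-0.001],
  [-0.0523,-0.184,-0.0212,0.39,0.135,0.063],
])

```text
time_s: 10.02
eef_pos: [0.4467, -0.02, 0.2726]
tool_rot: [0.656, 0.548, -0.316, -0.411]
contact_force: [-0.3, 0.8, -1.5]
gripper_width: 0.998
```

```bash
python3 - <<'E'
from h import *
from scipy.optimize import least_squares
st();p,d=shot('side','side5')
a=cv2.imread('pics/side5.png');cv2.imwrite('pics/side5c.png',cv2.resize(a[150:330,220:440],None,fx=3.2,fy=3.2,interpolation=cv2.INTER_CUBIC))
Q=cloud('side',d);X,Y,Z=Q[...,0],Q[...,1],Q[...,2]
m=(np.hypot(X-.654,Y-.022)<.03)&(Z>.03)&(Z<.1);q=Q[m];print(least_squares(lambda c:np.hypot(q[:,0]-c[0],q[:,1]-c[1])-.025,[.654,.022],loss='soft_l1',f_scale=.002).x)
m=(np.hypot(X-.654,Y-.022)<.03)&(Z>.1)&(Z<.14);print('top z',np.percentile(Q[m][:,2],[50,90,98]))
m=(p.max(-1)<70)&(Z>.3)&(Z<.36)&(abs(Y+.11)<.07)&(abs(X-.53)<.03);q=Q[m];print('handle',len(q),q.min(0),q.max(0))
E
```

```text
t 10.03 G [ 0.4381 -0.0188  0.2892] az -7.6 pitch 62.4 jawx [0.199 0.979 0.036] F [-0.3  0.8 -1.5] q [-0.09 -0.76  2.09 -0.02  1.33 -1.45] w 0.998
[0.65420398 0.02259853]
top z [0.11624574 0.12481204 0.1260381 ]
handle 422 [ 0.514428   -0.15419062  0.32355563] [ 0.5412742  -0.05560309  0.34794459]
```

View pics/side5c.png

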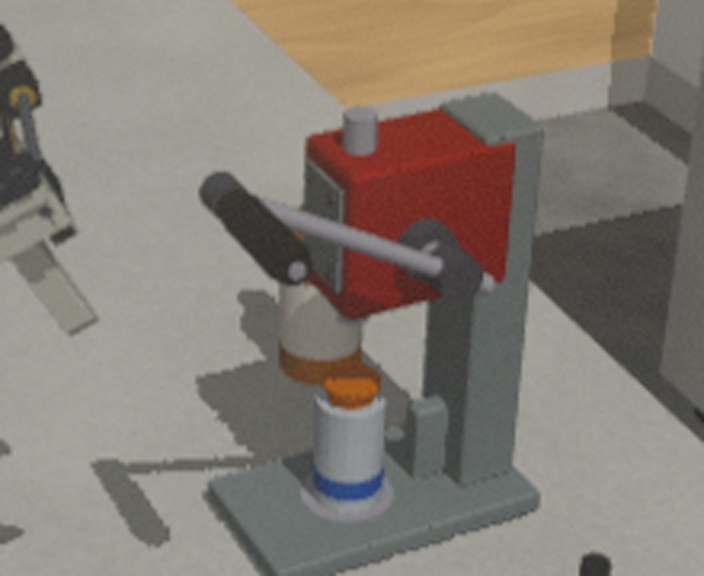

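Call:
arm_command([
  [-0.0081,-0.0142,-0.0072,0.042,0.144,0.039],
  [-0.0161,-0.0285,-0.0143,0.085,0.288,0.077],
  [-0.024,-0.0428,-0.0213,0.127,0.432,0.116],
  [-0.0317,-0.0572,-0.0283,0.17,0.576,0.154],
  [-0.0393,-0.0716,-0.0352,0.212,0.72,0.193],
])

```text
time_s: 10.7
eef_pos: [0.4377, -0.0599, 0.3475]
tool_rot: [0.727, 0.268, -0.159, -0.612]
contact_force: [-0.3, 0.6, -0.0]
gripper_width: 1.004
```

Call:
arm_command([
  [-0.0046,-0.015,-0.0082,0.042,0.144,0.039],
  [-0.0091,-0.03,-0.0164,0.085,0.288,0.077],
  [-0.0134,-0.0451,-0.0245,0.127,0.432,0.116],
  [-0.0176,-0.0602,-0.0326,0.17,0.576,0.154],
  [-0.0176,-0.0602,-0.0326,0.17,0.576,0.154],
])

```text
time_s: 11.32
eef_pos: [0.4306, -0.0906, 0.411]
tool_rot: [-0.707, -0.016, 0.015, 0.707]
contact_force: [0.9, 0.2, -0.6]
gripper_width: 0.999
```

```bash
cat >> h.py <<'E'
_a=np.radians(2.4);_x=np.array([np.cos(_a),np.sin(_a),0]);_y=np.array([0,0,-1.]);RD=R.from_matrix(np.c_[_x,_y,np.cross(_x,_y)])
PO=np.array([.6542,.0226,0])
def hnd(q,off=-.010):
    """grasp point on handle at lever angle q"""
    t=.52-q;v=np.array([.03-.185*np.cos(t),-.128+off,.24+.185*np.sin(t)])
    return PO+R.from_euler('z',2.4,degrees=True).apply(v)
E
python3 - <<'E'
from h import *
st();h=hnd(0);print(h)
plan([([h[0],h[1],.43],RD,50),(h,RD,35)])
E
```

```text
t 11.32 G [ 0.4306 -0.0906  0.4298] az 29.9 pitch 89.9 jawx [0.999 0.043 0.001] F [ 0.9  0.2 -0.6] q [-0.27 -0.38  1.58  0.    1.94 -0.31] w 0.999
[ 0.5295468  -0.12074567  0.33192283]
[[0.0325,-0,-0.0115,-0,0,0],[0.065,-0.0001,-0.0229,-0,0.001,0.001],[0.0976,-0.0001,-0.0344,-0.001,0.001,0.001],[0.0975,0.0326,-0.0344,-0.001,0.001,0.001],[0.0975,0.0652,-0.0344,-0.001,0.001,0.001]]
[[0,0.0327,0,-0,-0,-0]]
```

Call:
arm_command([
  [0.0325,0,-0.0115,0,0,0],
  [0.065,0,-0.0229,0,0,0],
  [0.0975,0,-0.0344,0,0,0],
  [0.0975,0.0326,-0.0344,0,0,0],
  [0.0975,0.0652,-0.0344,0,0,0],
])

```text
time_s: 11.95
eef_pos: [0.5291, -0.1198, 0.3439]
tool_rot: [0.707, 0.017, -0.016, -0.707]
contact_force: [-0.2, 0.3, 0.0]
gripper_width: 0.996
```

Call:
arm_command([
  [0,0.0163,0,0,0,0],
  [0,0.0327,0,0,0,0],
  [0,0.0327,0,0,0,0],
])

```text
time_s: 12.32
eef_pos: [0.5286, -0.1202, 0.3128]
tool_rot: [-0.707, -0.015, 0.015, 0.707]
contact_force: [-0.4, -0.1, 0.8]
gripper_width: 0.995
```

```bash
python3 - <<'E'
from h import *
st();print(hnd(0));shot('side','side6')
a=cv2.imread('pics/side6.png');cv2.imwrite('pics/side6c.png',cv2.resize(a[100:330,200:440],None,fx=2.6,fy=2.6,interpolation=cv2.INTER_CUBIC))
E
```

```text
t 12.32 G [ 0.5286 -0.1202  0.3316] az 60.9 pitch 90.0 jawx [0.999 0.043 0.   ] F [-0.4 -0.1  0.8] q [-0.27 -0.18  1.58  0.    1.74 -0.31] w 0.995
[ 0.5295468  -0.12074567  0.33192283]
```

View pics/side6c.png

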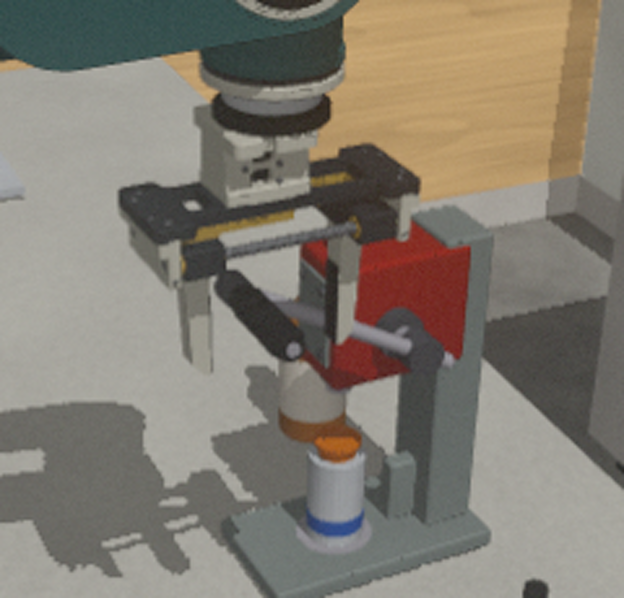

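Call:
arm_command([
  [0,0,0,0,0,0],
  [0,0,0,0,0,0],
  [0,0,0,0,0,0],
  [0,0,0,0,0,0],
  [0,0,0,0,0,0],
], gripper=1, grip_force=40)

```text
time_s: 13.0
eef_pos: [0.5288, -0.1203, 0.3135]
tool_rot: [-0.707, -0.015, 0.014, 0.707]
contact_force: [-0.4, 0.5, -0.3]
gripper_width: 0.511
```

```bash
python3 - <<'E'
from h import *
st();o=telemetry.get_obs();r=R.from_quat(o['tool_rot']);g=o['eef_pos']-PZ*r.as_matrix()[:,1]
dg=g-hnd(0);print(dg)
p=plan([(hnd(q)+dg,r,99) for q in np.linspace(.0,1.05,16)[1:]])
E
```

```text
t 13.0 G [ 0.5288 -0.1203  0.3323] az 27.4 pitch 90.0 jawx [0.999 0.042 0.001] F [-0.4  0.5 -0.3] q [-0.27 -0.18  1.58  0.    1.74 -0.31] w 0.511
[-0.00073214  0.0004051   0.00039628]
[[-0.006,0.0114,-0,0,0,0],[-0.0113,0.0233,-0,0,0,0],[-0.0157,0.0355,-0,0,0,0],[-0.0192,0.0479,-0,0,0,0],[-0.0218,0.0606,-0,0,0,0]]
[[-0.0018,0.0128,-0,0,0,0],[-0.0026,0.0257,-0,0,0,0],[-0.0025,0.0387,-0,0,0,0],[-0.0016,0.0516,-0,0,0,0],[0.0003,0.0644,-0,0,0,0]]
[[0.0028,0.0127,-0,0,0,0],[0.0064,0.0251,-0,0,0,0],[0.0109,0.0372,-0,0,0,0],[0.0162,0.049,-0,0,0,0],[0.0223,0.0604,-0,0,0,0]]
```

Call:
arm_command([
  [0,0,0,0,0,0],
  [0,0,0,0,0,0],
  [0,0,0,0,0,0],
  [0,0,0,0,0,0],
  [0,0,0,0,0,0],
])

```text
time_s: 13.62
eef_pos: [0.5295, -0.1203, 0.3139]
tool_rot: [-0.707, -0.016, 0.014, 0.707]
contact_force: [7.6, 0.0, 1.1]
gripper_width: 0.267
```

Call:
arm_command([
  [-0.006,0.0114,0,0,0,0],
  [-0.0113,0.0233,0,0,0,0],
  [-0.0157,0.0355,0,0,0,0],
  [-0.0192,0.0479,0,0,0,0],
  [-0.0218,0.0606,0,0,0,0],
])

```text
time_s: 14.25
eef_pos: [0.5083, -0.1213, 0.2536]
tool_rot: [0.707, 0.017, -0.013, -0.707]
contact_force: [14.3, 0.5, 2.8]
gripper_width: 0.27
```

```bash
python3 - <<'E'
from h import *
st();print(hnd(.35))
E
```

```text
t 14.25 G [ 0.5082 -0.1213  0.2724] az -1.1 pitch 89.7 jawx [0.999 0.042 0.005] F [14.3  0.5  2.8] q [-0.28 -0.23  1.72  0.    1.65 -0.33] w 0.27
[ 0.50777928 -0.121658    0.27129873]
```

Call:
arm_command([
  [0,0.0128,0,0,0,0],
  [-0.0006,0.0257,0,0,0,0],
  [-0.0005,0.0387,0,0,0,0],
  [0.0004,0.0516,0,0,0,0],
  [0.0023,0.0644,0,0,0,0],
])

```text
time_s: 14.88
eef_pos: [0.5092, -0.1212, 0.1889]
tool_rot: [0.707, 0.015, -0.014, -0.707]
contact_force: [-3.3, -0.7, 8.4]
gripper_width: 0.267
```

```bash
python3 - <<'E'
from h import *
st();print(hnd(.7))
E
```

```text
t 14.88 G [ 0.5092 -0.1212  0.2077] az -3.4 pitch 90.0 jawx [0.999 0.042 0.001] F [-3.3 -0.7  8.4] q [-0.28 -0.21  1.8   0.    1.55 -0.32] w 0.267
[ 0.5081011  -0.12164451  0.20687953]
```

Call:
arm_command([
  [0.0025,0.0127,0,0,0,0],
  [0.006,0.0251,0,0,0,0],
  [0.0105,0.0372,0,0,0,0],
  [0.016,0.049,0,0,0,0],
  [0.0215,0.0604,0,0,0,0],
])

```text
time_s: 15.5
eef_pos: [0.5315, -0.1203, 0.1294]
tool_rot: [0.707, 0.016, -0.014, -0.707]
contact_force: [-1.8, 2.0, 16.9]
gripper_width: 0.267
```

Call:
arm_command([
  [0.002,0.003,0,0,0,0],
  [0.002,0.003,0,0,0,0],
])

```text
time_s: 15.75
eef_pos: [0.5331, -0.1203, 0.1269]
tool_rot: [0.707, 0.015, -0.014, -0.707]
contact_force: [-9.5, 1.8, 18.0]
gripper_width: 0.27
```

```bash
python3 - <<'E'
from h import *
st();print(hnd(1.04),hnd(1.06))
p,d=shot('side','side7');Q=cloud('side',d)
X,Y,Z=Q[...,0],Q[...,1],Q[...,2];m=(np.hypot(X-.654,Y-.022)<.03)&(Z>.09)&(Z<.125);print(m.sum(),np.percentile(Q[m][:,2],[50,90,98]) if m.any() else '')
E
```

```text
t 15.75 G [ 0.5331 -0.1203  0.1457] az -5.3 pitch 89.9 jawx [0.999 0.042 0.001] F [-9.5  1.8 18. ] q [-0.27 -0.13  1.83  0.    1.43 -0.31] w 0.27
[ 0.5295468  -0.12074567  0.14807717] [ 0.5314156  -0.12066735  0.14488484]
92 [0.10627648 0.11587634 0.12170833]
```

Call:
arm_command([
  [0,0.0015,0,0,0,0],
  [0,0.003,0,0,0,0],
  [0,0.003,0,0,0,0],
])

```text
time_s: 16.18
eef_pos: [0.5337, -0.1203, 0.1258]
tool_rot: [0.707, 0.016, -0.013, -0.707]
contact_force: [-13.5, 2.9, 31.5]
gripper_width: 0.27
```

```bash
python3 - <<'E'
from h import *
st()
shot('side','side8')
a=cv2.imread('pics/side8.png');cv2.imwrite('pics/side8c.png',cv2.resize(a[180:330,270:430],None,fx=4,fy=4,interpolation=cv2.INTER_CUBIC))
E
```

```text
t 16.18 G [ 0.5336 -0.1203  0.1446] az -6.7 pitch 89.8 jawx [0.999 0.042 0.004] F [-13.5   2.9  31.5] q [-0.27 -0.13  1.83  0.    1.43 -0.31] w 0.27
```

View pics/side8c.png

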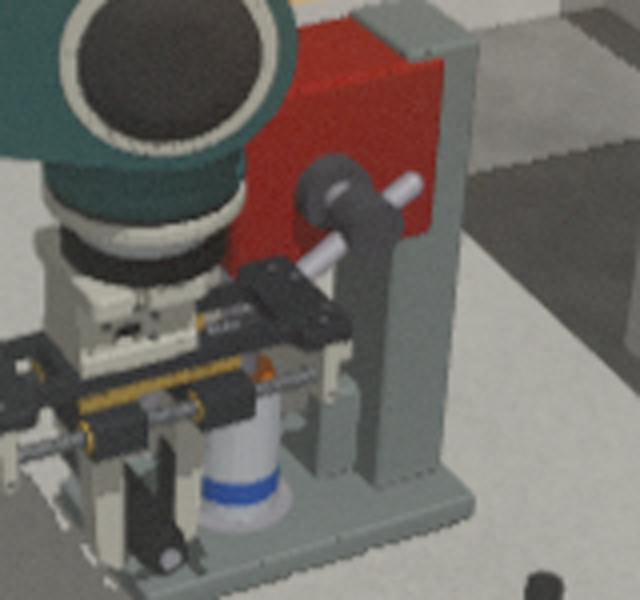

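```bash
python3 - <<'E'
from h import *
o=telemetry.get_obs();r=R.from_quat(o['tool_rot']);cur=(np.array([.5336,-.1203,.1435])+PZ*r.as_matrix()[:,1],r)
plan([(hnd(q)+[.0012,.0004,0],r,99) for q in np.linspace(1.06,0,26)[1:]],cur=cur)
E
```

```text
[[-0.0048,-0.0082,0.0001,0,0,0],[-0.0084,-0.0152,0.0001,0,0,0],[-0.0117,-0.0223,0.0001,0,0,0],[-0.0146,-0.0296,0.0001,0,0,0],[-0.0173,-0.037,0,0,0,0]]
[[-0.0023,-0.0075,-0,0,0,0],[-0.0044,-0.0151,-0,0,0,0],[-0.0061,-0.0227,-0,0,0,0],[-0.0074,-0.0304,-0,0,0,0],[-0.0085,-0.0382,-0,0,0,0]]
[[-0.0007,-0.0078,-0,0,0,0],[-0.0011,-0.0156,-0,0,0,0],[-0.0011,-0.0235,-0,0,0,0],[-0.0009,-0.0313,-0,0,0,0],[-0.0002,-0.0391,-0,0,0,0]]
[[0.0009,-0.0078,-0,0,0,0],[0.0022,-0.0155,-0,0,0,0],[0.0038,-0.0232,-0,0,0,0],[0.0058,-0.0308,-0,0,0,0],[0.008,-0.0383,-0,0,0,0]]
[[0.0026,-0.0074,-0,0,0,0],[0.0054,-0.0147,-0,0,0,0],[0.0086,-0.0219,-0,0,0,0],[0.0121,-0.0289,-0,0,0,0],[0.0159,-0.0358,-0,0,0,0]]
```

Call:
arm_command([
  [-0.004,-0.007,0,0,0,0],
  [-0.0084,-0.0145,0,0,0,0],
  [-0.0117,-0.022,0,0,0,0],
  [-0.0146,-0.0296,0,0,0,0],
  [-0.0173,-0.037,0,0,0,0],
])

```text
time_s: 16.85
eef_pos: [0.5167, -0.1209, 0.1611]
tool_rot: [0.707, 0.016, -0.013, -0.707]
contact_force: [6.1, 0.5, 10.2]
gripper_width: 0.268
```

Call:
arm_command([
  [-0.0023,-0.0075,0,0,0,0],
  [-0.0044,-0.0151,0,0,0,0],
  [-0.0061,-0.0227,0,0,0,0],
  [-0.0074,-0.0304,0,0,0,0],
  [-0.0085,-0.0382,0,0,0,0],
])

```text
time_s: 17.48
eef_pos: [0.5076, -0.1213, 0.1987]
tool_rot: [0.707, 0.016, -0.014, -0.707]
contact_force: [2.5, 1.5, 7.2]
gripper_width: 0.269
```

Call:
arm_command([
  [-0.0007,-0.0078,0,0,0,0],
  [-0.0011,-0.0156,0,0,0,0],
  [-0.0011,-0.0235,0,0,0,0],
  [-0.0009,-0.0313,0,0,0,0],
  [-0.0002,-0.0391,0,0,0,0],
])

```text
time_s: 18.1
eef_pos: [0.5066, -0.1214, 0.2374]
tool_rot: [0.707, 0.015, -0.014, -0.707]
contact_force: [-6.2, -0.4, 6.8]
gripper_width: 0.27
```

```bash
python3 - <<'E'
from h import *
st();print(hnd(.424))
E
```

```text
t 18.1 G [ 0.5066 -0.1214  0.2562] az -8.4 pitch 90.0 jawx [0.999 0.042 0.001] F [-6.2 -0.4  6.8] q [-0.28 -0.23  1.74  0.    1.63 -0.33] w 0.27
[ 0.50596588 -0.12173401  0.25773273]
```

Call:
arm_command([
  [0.0009,-0.0078,0,0,0,0],
  [0.0022,-0.0155,0,0,0,0],
  [0.0038,-0.0232,0,0,0,0],
  [0.0058,-0.0308,0,0,0,0],
  [0.008,-0.0383,0,0,0,0],
])

```text
time_s: 18.73
eef_pos: [0.5138, -0.1211, 0.2758]
tool_rot: [0.707, 0.014, -0.015, -0.707]
contact_force: [-14.8, -0.6, 9.9]
gripper_width: 0.267
```

Call:
arm_command([
  [0.0026,-0.0074,0,0,0,0],
  [0.0054,-0.0147,0,0,0,0],
  [0.0086,-0.0219,0,0,0,0],
  [0.0121,-0.0289,0,0,0,0],
  [0.0155,-0.0345,0,0,0,0],
])

```text
time_s: 19.35
eef_pos: [0.5287, -0.1205, 0.3114]
tool_rot: [0.707, 0.014, -0.015, -0.707]
contact_force: [-24.8, -0.2, 18.5]
gripper_width: 0.266
```

```bash
python3 - <<'E'
from h import *
st();print(hnd(0))
E
```

```text
t 19.35 G [ 0.5287 -0.1205  0.3302] az -159.5 pitch 89.9 jawx [ 0.999  0.041 -0.001] F [-24.8  -0.2  18.5] q [-0.27 -0.18  1.58 -0.    1.74 -0.31] w 0.266
[ 0.5295468  -0.12074567  0.33192283]
```

Call:
arm_command([
  [-0.0008,-0.001,0,0,0,0],
  [-0.0015,-0.002,0,0,0,0],
  [-0.0015,-0.002,0,0,0,0],
])

```text
time_s: 19.73
eef_pos: [0.5288, -0.1204, 0.3122]
tool_rot: [0.707, 0.015, -0.014, -0.707]
contact_force: [-1.9, 0.3, 6.9]
gripper_width: 0.268
```

```bash
python3 - <<'E'
from h import *
st();p,d=shot('side','side9');Q=cloud('side',d);X,Y,Z=Q[...,0],Q[...,1],Q[...,2]
m=(np.hypot(X-.654,Y-.022)<.03)&(Z>.09)&(Z<.13);print(m.sum(),np.percentile(Q[m][:,2],[50,90,98]))
E
```

```text
t 19.73 G [ 0.5288 -0.1204  0.331 ] az -1.7 pitch 89.9 jawx [0.999 0.042 0.002] F [-1.9  0.3  6.9] q [-0.27 -0.18  1.58  0.    1.74 -0.31] w 0.268
374 [0.1095503  0.11473273 0.11598426]
```

Call:
arm_command([
  [0.0005,-0.0008,0,0,0,0],
  [0.001,-0.0016,0,0,0,0],
  [0.001,-0.0016,0,0,0,0],
])

```text
time_s: 20.15
eef_pos: [0.5297, -0.1204, 0.3139]
tool_rot: [0.707, 0.015, -0.014, -0.707]
contact_force: [-3.4, 0.5, 7.0]
gripper_width: 0.269
```

```bash
python3 - <<'E'
from h import *
st()
E
```

```text
t 20.15 G [ 0.5297 -0.1204  0.3327] az -2.6 pitch 89.9 jawx [0.999 0.042 0.002] F [-3.4  0.5  7. ] q [-0.27 -0.18  1.58  0.    1.74 -0.31] w 0.269
```

Call:
arm_command([
  [0.0005,-0.001,0,0,0,0],
  [0.001,-0.002,0,0,0,0],
  [0.001,-0.002,0,0,0,0],
])

```text
time_s: 20.52
eef_pos: [0.5305, -0.1203, 0.3153]
tool_rot: [-0.707, -0.015, 0.015, 0.707]
contact_force: [-5.7, -0.7, 5.6]
gripper_width: 0.267
```

```bash
python3 - <<'E'
from h import *
st()
E
```

```text
t 20.52 G [ 0.5305 -0.1203  0.3341] az 12.0 pitch 90.0 jawx [0.999 0.042 0.001] F [-5.7 -0.7  5.6] q [-0.27 -0.18  1.57  0.    1.75 -0.31] w 0.267
```

Call:
arm_command([
  [0,-0.001,0,0,0,0],
  [0,-0.002,0,0,0,0],
  [0,-0.002,0,0,0,0],
])

```text
time_s: 20.9
eef_pos: [0.5306, -0.1203, 0.3158]
tool_rot: [-0.707, -0.014, 0.015, 0.707]
contact_force: [-2.8, -1.3, -9.7]
gripper_width: 0.27
```

```bash
python3 - <<'E'
from h import *
st();p,d=shot('side','side10');Q=cloud('side',d);X,Y,Z=Q[...,0],Q[...,1],Q[...,2]
# bar slope: side0 vs now, bar points grey at press y=-75
def bar(f):
    d=np.load(f'pics/{f}.npz')['d'];Q=cloud('side',d);q=R.from_euler('z',-2.4,degrees=True).apply(Q.reshape(-1,3)-PO)
    m=(abs(q[:,1]+.07)<.016)&(q[:,0]>-.09)&(q[:,0]<-.02)&(q[:,2]>.2)&(q[:,2]<.36);k=q[m];return m.sum(),np.polyfit(k[:,0],k[:,2],1).round(3)
print(bar('side0'),bar('side5'),bar('side9'),bar('side10'))
E
```

```text
t 20.9 G [ 0.5306 -0.1203  0.3346] az 144.6 pitch 89.9 jawx [ 0.999  0.042 -0.001] F [-2.8 -1.3 -9.7] q [-0.27 -0.18  1.57  0.    1.75 -0.31] w 0.27
(np.int64(220), array([-0.57,  0.26])) (np.int64(221), array([-0.573,  0.26 ])) (np.int64(153), array([-0.552,  0.259])) (np.int64(146), array([-0.557,  0.261]))
```

Call:
arm_command([
  [0,0,0,0,0,0],
  [0,0,0,0,0,0],
  [0,0,0,0,0,0],
  [0,0,0,0,0,0],
  [0,0,0,0,0,0],
], gripper=0)

```text
time_s: 21.58
eef_pos: [0.5308, -0.1203, 0.3169]
tool_rot: [-0.707, -0.015, 0.014, 0.707]
contact_force: [0.1, -0.8, 0.1]
gripper_width: 0.756
```

```bash
python3 - <<'E'
from h import *
st();o=telemetry.get_obs();r=R.from_quat(o['tool_rot']);g=o['eef_pos']-PZ*r.as_matrix()[:,1]
r4=rot(-3,40);y=r4.as_matrix()[:,1];c=np.array([.6548,.0222,.0725])
plan([([g[0],g[1],.435],r,35),([.43,-.09,.43],r,50),([.44,-.01,.29],rot(-3,60),50),(c-.12*y,r4,50)])
E
```

```text
t 21.57 G [ 0.5308 -0.1203  0.3357] az 18.7 pitch 89.9 jawx [0.999 0.042 0.001] F [ 0.1 -0.8  0.1] q [-0.27 -0.18  1.57  0.    1.75 -0.31] w 0.756
[[0,-0.0331,0,0,0,0],[0.0001,-0.0662,0,0,0,0],[0.0001,-0.0993,0,0,0,0],[-0.0331,-0.0976,0.0115,0,0,0],[-0.0662,-0.096,0.023,0,0,0]]
[[-0.0332,0.0016,0.0115,0,0,0],[-0.0311,0.0156,0.0187,-0.042,-0.144,-0.038],[-0.0289,0.0295,0.026,-0.085,-0.288,-0.077],[-0.0266,0.0434,0.0335,-0.127,-0.432,-0.115],[-0.0243,0.0572,0.0411,-0.169,-0.576,-0.154]]
[[0.0049,0.0129,0.0079,-0.042,-0.144,-0.038],[0.0099,0.0258,0.016,-0.085,-0.288,-0.077],[0.015,0.0387,0.0242,-0.127,-0.432,-0.115],[0.0201,0.0514,0.0326,-0.169,-0.576,-0.154],[0.0253,0.0642,0.0411,-0.212,-0.72,-0.192]]
[[0.0083,0.0124,0.0064,-0.042,-0.144,-0.038],[0.0224,0.0569,-0.004,-0.129,-0.142,-0.045],[0.0365,0.1013,-0.0144,-0.217,-0.14,-0.051],[0.0505,0.1455,-0.0247,-0.304,-0.138,-0.057],[0.0646,0.1896,-0.035,-0.391,-0.136,-0.063]]
```

Call:
arm_command([
  [0,-0.0331,0,0,0,0],
  [0,-0.0662,0,0,0,0],
  [0,-0.0993,0,0,0,0],
  [-0.0331,-0.0976,0.0115,0,0,0],
  [-0.0662,-0.096,0.023,0,0,0],
])

```text
time_s: 22.2
eef_pos: [0.463, -0.0999, 0.4128]
tool_rot: [-0.707, -0.015, 0.014, 0.707]
contact_force: [0.3, -1.2, 0.7]
gripper_width: 1.001
```

Call:
arm_command([
  [-0.0332,0.0016,0.0115,0,0,0],
  [-0.0311,0.0156,0.0187,-0.042,-0.144,-0.038],
  [-0.0289,0.0295,0.026,-0.085,-0.288,-0.077],
  [-0.0266,0.0434,0.0335,-0.127,-0.432,-0.115],
  [-0.0243,0.0572,0.0411,-0.169,-0.576,-0.154],
])

```text
time_s: 22.82
eef_pos: [0.4377, -0.0597, 0.3553]
tool_rot: [0.727, 0.272, -0.16, -0.61]
contact_force: [-0.2, 0.3, 0.1]
gripper_width: 0.998
```

Call:
arm_command([
  [0.0049,0.0129,0.0079,-0.042,-0.144,-0.038],
  [0.0099,0.0258,0.016,-0.085,-0.288,-0.077],
  [0.015,0.0387,0.0242,-0.127,-0.432,-0.115],
  [0.0201,0.0514,0.0326,-0.169,-0.576,-0.154],
  [0.0253,0.0642,0.0411,-0.212,-0.72,-0.192],
])

```text
time_s: 23.45
eef_pos: [0.4476, -0.0186, 0.287]
tool_rot: [0.654, 0.55, -0.318, -0.41]
contact_force: [-0.4, -0.7, 0.5]
gripper_width: 0.999
```

```bash
python3 - <<'E'
from h import *
st()
shot('side','side11')
a=cv2.imread('pics/side11.png');cv2.imwrite('pics/side11c.png',cv2.resize(a[140:330,220:440],None,fx=3.1,fy=3.1,interpolation=cv2.INTER_CUBIC))
r4=rot(-3,40);y=r4.as_matrix()[:,1];c=np.array([.6548,.0222,.0725])
plan([([.44,-.01,.29],rot(-3,60),50),(c-.12*y,r4,50)])
d=np.load('pics/side11.npz')['d'];Q=cloud('side',d);X,Y,Z=Q[...,0],Q[...,1],Q[...,2]
m=(np.hypot(X-.654,Y-.022)<.03)&(Z>.09)&(Z<.13);print(m.sum(),np.percentile(Q[m][:,2],[50,90,98]))
E
```

```text
t 23.45 G [ 0.439  -0.0175  0.3036] az -7.3 pitch 62.4 jawx [0.192 0.981 0.034] F [-0.4 -0.7  0.5] q [-0.09 -0.75  2.06 -0.02  1.35 -1.46] w 0.999
[[0.0075,0.0104,0.0046,-0.041,-0.132,-0.036],[0.0214,0.055,-0.0059,-0.128,-0.131,-0.042],[0.0352,0.0994,-0.0163,-0.215,-0.129,-0.047],[0.049,0.1437,-0.0267,-0.302,-0.127,-0.053],[0.0628,0.1878,-0.0371,-0.389,-0.125,-0.059]]
370 [0.10987255 0.11448709 0.1159784 ]
```

View pics/side11c.png

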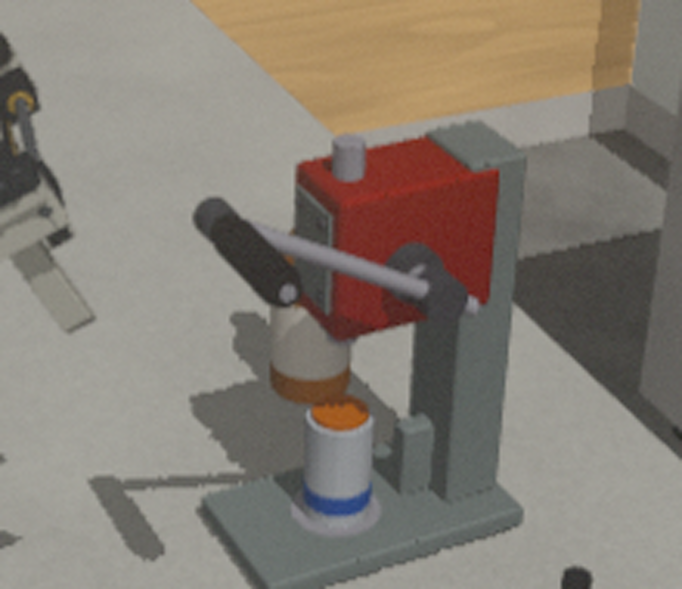

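Call:
arm_command([
  [0.0075,0.0104,0.0046,-0.041,-0.132,-0.036],
  [0.0214,0.055,-0.0059,-0.128,-0.131,-0.042],
  [0.0352,0.0994,-0.0163,-0.215,-0.129,-0.047],
  [0.049,0.1437,-0.0267,-0.302,-0.127,-0.053],
  [0.0628,0.1878,-0.0371,-0.389,-0.125,-0.059],
])

```text
time_s: 24.12
eef_pos: [0.5789, 0.0247, 0.1398]
tool_rot: [0.685, 0.643, -0.231, -0.251]
contact_force: [2.5, -0.5, 0.5]
gripper_width: 0.996
```

Call:
arm_command([
  [0,0,0,0,0,0],
  [0,0,0,0,0,0],
])

```text
time_s: 24.38
eef_pos: [0.5781, 0.0241, 0.1413]
tool_rot: [0.685, 0.643, -0.233, -0.252]
contact_force: [-0.2, 1.5, 0.2]
gripper_width: 1.001
```

```bash
python3 - <<'E'
from h import *
st()
plan([([.6548,.0222,.0725],rot(-3,40),30)])
E
```

```text
t 24.38 G [0.5638 0.0249 0.1534] az -3.5 pitch 40.2 jawx [0.065 0.998 0.004] F [-0.2  1.5  0.2] q [ 0.04 -0.57  2.32 -0.15  0.53 -1.37] w 1.001
[[0.0006,0.0243,0.0006,-0.001,-0.002,-0.001],[0.0012,0.0487,0.0012,-0.001,-0.005,-0.003],[0.0018,0.073,0.0018,-0.002,-0.007,-0.004],[0.0024,0.0974,0.0025,-0.002,-0.009,-0.006],[0.003,0.1217,0.0031,-0.003,-0.011,-0.007]]
```

Call:
arm_command([
  [0.0006,0.0243,0.0006,-0.001,-0.002,-0.001],
  [0.0012,0.0487,0.0012,-0.001,-0.005,-0.003],
  [0.0018,0.073,0.0018,-0.002,-0.007,-0.004],
  [0.0024,0.0974,0.0025,-0.002,-0.009,-0.006],
  [0.003,0.1217,0.0031,-0.003,-0.011,-0.007],
])

```text
time_s: 25.0
eef_pos: [0.6708, 0.0209, 0.0618]
tool_rot: [0.682, 0.647, -0.234, -0.247]
contact_force: [-0.5, 0.1, 0.4]
gripper_width: 1.005
```

Call:
arm_command([
  [0,0,0,0,0,0],
  [0,0,0,0,0,0],
  [0,0,0,0,0,0],
  [0,0,0,0,0,0],
  [0,0,0,0,0,0],
], gripper=1, grip_force=25)

```text
time_s: 25.62
eef_pos: [0.6691, 0.0217, 0.0596]
tool_rot: [0.682, 0.647, -0.235, -0.247]
contact_force: [-3.0, -1.0, 3.4]
gripper_width: 0.534
```

```bash
python3 - <<'E'
from h import *
st()
E
```

```text
t 25.62 G [0.6547 0.0224 0.0717] az -3.0 pitch 39.9 jawx [ 0.052  0.999 -0.   ] F [-3.  -1.   3.4] q [ 0.02 -0.2   2.2  -0.21  0.27 -1.33] w 0.534
```

```bash
python3 - <<'E'
from h import *
o=telemetry.get_obs();r=R.from_quat(o['tool_rot']);g=o['eef_pos']-PZ*r.as_matrix()[:,1]
rt=rot(-20,40)
plan([(g+[0,0,.024],r,6),([.585,.026,.115],r,25),([.57,0,.14],rot(-5,40),30),([.4943,-.2992,.13],rt,45)])
E
```

```text
[[-0,-0.0038,-0.0046,0,0,0],[-0,-0.0077,-0.0092,0,0,0],[-0,-0.0115,-0.0138,0,0,0],[-0,-0.0154,-0.0184,0,0,0],[-0,-0.0374,-0.0084,0,0,0]]
[[-0,-0.022,0.01,0,0,0],[-0,-0.0439,0.02,0,0,0],[-0.0137,-0.0572,0.0148,0.001,0.011,0.014],[-0.0273,-0.0704,0.0096,0.002,0.023,0.027],[-0.0711,-0.0761,0.0162,0.002,0.047,0.056]]
[[-0.0443,-0.0032,0.0046,-0,0.024,0.029],[-0.0886,-0.0065,0.0092,-0,0.048,0.057],[-0.1329,-0.0098,0.0138,0,0.072,0.086],[-0.1772,-0.013,0.0184,0,0.096,0.115],[-0.2215,-0.0163,0.023,0,0.12,0.143]]
[[-0.0445,0.0031,-0.0007,0,0.024,0.029]]
```

Call:
arm_command([
  [0,-0.0038,-0.0046,0,0,0],
  [0,-0.0077,-0.0092,0,0,0],
  [0,-0.0115,-0.0138,0,0,0],
  [0,-0.0154,-0.0184,0,0,0],
  [0,-0.0154,-0.0184,0,0,0],
])

```text
time_s: 26.25
eef_pos: [0.6693, 0.0217, 0.0839]
tool_rot: [0.682, 0.647, -0.235, -0.247]
contact_force: [-0.3, 0.5, -3.7]
gripper_width: 0.533
```

```bash
python3 - <<'E'
from h import *
st()
E
```

```text
t 26.25 G [0.6549 0.0225 0.0959] az -3.0 pitch 39.9 jawx [ 0.052  0.999 -0.   ] F [-0.3  0.5 -3.7] q [ 0.02 -0.23  2.19 -0.17  0.32 -1.36] w 0.533
```

Lifted (−3.7 N carried). Retract and go to the tray.

Call:
arm_command([
  [0,-0.022,0.01,0,0,0],
  [0,-0.044,0.02,0,0,0],
  [0,-0.066,0.03,0,0,0],
  [-0.0137,-0.0793,0.0248,0.001,0.011,0.014],
  [-0.0273,-0.0925,0.0196,0.002,0.023,0.027],
])

```text
time_s: 26.88
eef_pos: [0.5838, -0.0014, 0.1276]
tool_rot: [0.693, 0.635, -0.231, -0.253]
contact_force: [0.5, 0.2, -3.5]
gripper_width: 0.535
```

Call:
arm_command([
  [-0.0443,-0.0032,0.0046,0,0.024,0.029],
  [-0.0886,-0.0065,0.0092,0,0.048,0.057],
  [-0.1329,-0.0098,0.0138,0,0.072,0.086],
  [-0.1772,-0.013,0.0184,0,0.096,0.115],
  [-0.2215,-0.0163,0.023,0,0.12,0.143],
])

```text
time_s: 27.5
eef_pos: [0.5372, -0.2209, 0.1203]
tool_rot: [0.749, 0.567, -0.207, -0.273]
contact_force: [0.5, 1.3, -3.1]
gripper_width: 0.537
```

```bash
python3 - <<'E'
from h import *
st()
rt=rot(-20,40)
plan([([.4943,-.2992,.12],rt,45)])
E
```

```text
t 27.5 G [ 0.5234 -0.217   0.1324] az -15.8 pitch 40.0 jawx [ 0.272  0.962 -0.   ] F [ 0.5  1.3 -3.1] q [-0.54 -0.54  2.33  0.41  0.53 -2.1 ] w 0.537
[[-0.044,0.0018,0.0066,-0,0.024,0.028],[-0.088,0.0036,0.0132,-0.001,0.048,0.056]]
```

Call:
arm_command([
  [-0.044,0.0018,0.0066,0,0.024,0.028],
  [-0.088,0.0036,0.0132,-0.001,0.048,0.056],
  [-0.088,0.0036,0.0132,-0.001,0.048,0.056],
  [-0.088,0.0036,0.0132,-0.001,0.048,0.056],
])

```text
time_s: 28.0
eef_pos: [0.5084, -0.3025, 0.1077]
tool_rot: [0.769, 0.539, -0.196, -0.28]
contact_force: [0.6, -0.0, -3.4]
gripper_width: 0.527
```

```bash
python3 - <<'E'
from h import *
from scipy.optimize import least_squares
st()
for n in('side','top'):
    p,d=shot(n,n+'12');Q=cloud(n,d);pp=p.astype(int);X,Y,Z=Q[...,0],Q[...,1],Q[...,2]
    q=Q[(np.hypot(X-.4943,Y+.2992)<.035)&(Z>.075)&(pp[...,2]>pp[...,0]+50)]
    if len(q)>15:print(n,len(q),least_squares(lambda c:np.hypot(q[:,0]-c[0],q[:,1]-c[1])-.025,[.4943,-.2992],loss='soft_l1',f_scale=.002).x)
a=cv2.imread('pics/side12.png')[230:480,200:460];b=cv2.imread('pics/top12.png')[200:350,340:500]
cv2.imwrite('pics/c12.png',np.hstack([cv2.resize(a,(416,400)),cv2.resize(b,(384,400))[:, :]]))
plan([([.4943,-.2992,.062],rot(-20,40),12),([.4943,-.2992,.056],rot(-20,40),3)])
E
```

```text
t 28.0 G [ 0.4949 -0.2976  0.1198] az -19.9 pitch 40.0 jawx [0.341 0.94  0.001] F [ 0.6 -0.  -3.4] q [-0.73 -0.47  2.32  0.58  0.54 -2.33] w 0.527
side 122 [ 0.49438446 -0.29813843]
[[-0.0005,0.0074,0.0089,-0,0,0],[-0.001,0.0149,0.0179,-0,0.001,0.001],[-0.0015,0.0223,0.0268,-0,0.001,0.001],[-0.002,0.0298,0.0357,-0,0.001,0.002],[-0.0025,0.0372,0.0447,-0,0.001,0.002]]
[[0,0.0019,0.0023,0,0,0],[0,0.0039,0.0046,-0,0,-0]]
```

View pics/c12.png

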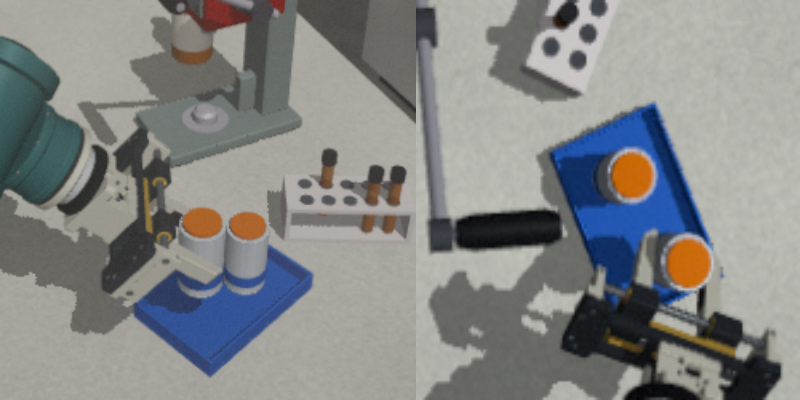

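Call:
arm_command([
  [-0.0003,0.0074,0.0089,0,0,0],
  [-0.0005,0.0149,0.0179,0,0,0],
  [-0.0005,0.0223,0.0268,0,0,0],
  [-0.0005,0.0298,0.0357,0,0,0],
  [-0.0005,0.0372,0.0447,0,0,0],
])

```text
time_s: 28.72
eef_pos: [0.508, -0.3029, 0.0485]
tool_rot: [0.769, 0.54, -0.196, -0.281]
contact_force: [0.6, 0.1, -3.3]
gripper_width: 0.53
```

Call:
arm_command([
  [0,0.001,0.0012,0,0,0],
  [0,0.002,0.0023,0,0,0],
  [0,0.003,0.0035,0,0,0],
  [0,0.0039,0.0046,0,0,0],
  [0,0.0039,0.0046,0,0,0],
])

```text
time_s: 29.35
eef_pos: [0.5082, -0.3031, 0.0438]
tool_rot: [0.769, 0.54, -0.196, -0.28]
contact_force: [-0.0, 0.5, -3.6]
gripper_width: 0.531
```

```bash
python3 - <<'E'
from h import *
st()
E
```

```text
t 29.35 G [ 0.4946 -0.2982  0.0559] az -19.9 pitch 40.0 jawx [0.341 0.94  0.   ] F [-0.   0.5 -3.6] q [-0.73 -0.37  2.36  0.76  0.42 -2.54] w 0.531
```

Call:
arm_command([
  [0,0.0005,0.0006,0,0,0],
  [0,0.001,0.0012,0,0,0],
  [0,0.0013,0.0015,0,0,0],
  [0,0.0013,0.0015,0,0,0],
])

```text
time_s: 29.85
eef_pos: [0.5082, -0.303, 0.0417]
tool_rot: [0.769, 0.54, -0.196, -0.28]
contact_force: [0.2, -0.4, -3.9]
gripper_width: 0.534
```

```bash
python3 - <<'E'
from h import *
st()
E
```

```text
t 29.85 G [ 0.4947 -0.2981  0.0538] az -19.9 pitch 40.0 jawx [0.341 0.94  0.001] F [ 0.2 -0.4 -3.9] q [-0.73 -0.37  2.36  0.77  0.42 -2.55] w 0.534
```

Call:
arm_command([
  [0,0.0005,0.0006,0,0,0],
  [0,0.0007,0.0008,0,0,0],
  [0,0.0007,0.0008,0,0,0],
])

```text
time_s: 30.22
eef_pos: [0.5086, -0.3034, 0.0417]
tool_rot: [0.77, 0.54, -0.196, -0.28]
contact_force: [-2.8, 3.2, 6.0]
gripper_width: 0.531
```

```bash
python3 - <<'E'
from h import *
st()
E
```

```text
t 30.23 G [ 0.4951 -0.2984  0.0538] az -19.9 pitch 39.9 jawx [0.341 0.94  0.   ] F [-2.8  3.2  6. ] q [-0.73 -0.37  2.36  0.78  0.42 -2.55] w 0.531
```

Standing on the tray floor (force went −3.9 → +6 N). Release and retreat.

Call:
arm_command([
  [0,0,0,0,0,0],
  [0,0,0,0,0,0],
  [0,0,0,0,0,0],
  [0,0,0,0,0,0],
], gripper=0.15)

```text
time_s: 30.72
eef_pos: [0.5082, -0.3031, 0.0407]
tool_rot: [0.769, 0.54, -0.196, -0.28]
contact_force: [0.4, -0.3, 0.1]
gripper_width: 0.845
```

Call:
arm_command([
  [0,-0.02,0,0,0,0],
  [0,-0.045,0,0,0,0],
  [0,-0.07,0,0,0,0],
  [0,-0.085,-0.02,0,0,0],
  [0,-0.1,-0.04,0,0,0],
])

```text
time_s: 31.35
eef_pos: [0.4601, -0.2858, 0.1365]
tool_rot: [0.769, 0.539, -0.196, -0.28]
contact_force: [0.4, -0.2, 0.3]
gripper_width: 0.848
```

Call:
arm_command([
  [0,-0.02,-0.03,0,0,0],
  [0,-0.03,-0.06,0,0,0],
  [0,-0.03,-0.06,0,0,0],
  [0,-0.03,-0.06,0,0,0],
])

```text
time_s: 31.85
eef_pos: [0.4747, -0.2909, 0.1997]
tool_rot: [0.769, 0.54, -0.196, -0.281]
contact_force: [0.1, 0.1, -0.9]
gripper_width: 0.849
```

```bash
python3 - <<'E'
from h import *
from scipy.optimize import least_squares
st()
t=lambda v:np.array([[.927,.3746],[-.3746,.927]])@(np.array(v)-[.536,-.2823])
for n in('side','top'):
    p,d=shot(n,n+'13');Q=cloud(n,d);pp=p.astype(int);X,Y,Z=Q[...,0],Q[...,1],Q[...,2]
    for c0 in([.4946,-.298],[.5715,-.2612]):
        q=Q[(np.hypot(X-c0[0],Y-c0[1])<.035)&(Z>.03)&(Z<.084)]
        h=Q[(np.hypot(X-c0[0],Y-c0[1])<.03)&(Z>.08)&(Z<.13)]
        f=least_squares(lambda c:np.hypot(q[:,0]-c[0],q[:,1]-c[1])-.025,c0,loss='soft_l1',f_scale=.002).x
        print(n,len(q),f.round(4),'tray',t(f).round(4),'ztop',np.percentile(h[:,2],[50,90]).round(4))
a=cv2.imread('pics/side13.png')[150:480,200:480];b=cv2.imread('pics/top13.png')[180:350,340:500]
cv2.imwrite('pics/c13.png',np.hstack([cv2.resize(a,(424,500)),cv2.resize(b,(376,400)).copy() if 0 else cv2.resize(b,(376,500))]))
E
```

```text
t 31.85 G [ 0.4612 -0.286   0.2118] az -19.9 pitch 40.1 jawx [0.34  0.94  0.001] F [ 0.1  0.1 -0.9] q [-0.77 -0.67  2.27  0.47  0.76 -2.2 ] w 0.849
side 610 [ 0.4947 -0.2986] tray [-0.0444  0.0004] ztop [0.0931 0.0959]
side 563 [ 0.5716 -0.2616] tray [0.0408 0.0059] ztop [0.0933 0.0962]
top 82 [ 0.4963 -0.299 ] tray [-0.043  -0.0006] ztop [0.0933 0.0972]
top 85 [ 0.5717 -0.2609] tray [0.0411 0.0064] ztop [0.0935 0.0973]
```

View pics/c13.png

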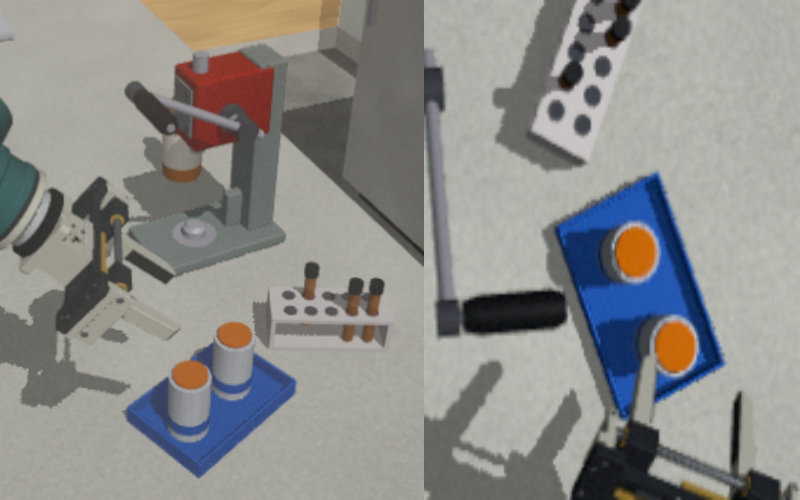

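Both cartridges stand upright in the tray at equal height, the lever is up, and the gripper is clear of everything.

```bash
python3 -c "
from h import *
print(job.close_job())"
```

```text
the job is handed in; nothing more can be done
None
```

The plug is pressed home and the cartridge stands in the free half of the blue tray. I handed the job in at about 32 s of robot time; no verdict was reported.

- **Pressing:** I set the cartridge down over the spigot until the wrist force showed it on the bed. I then gripped the handle and pulled it to the firm stop at about 1.06 rad (31 N), and eased it back over about 4.5 s until it met its upper stop.
- **Placing:** I lifted the cartridge off the spigot, lowered it until the force showed it standing on the tray floor, and released it.

Last checks:
- **Position in the tray:** the cartridge is upright at x ≈ -44 mm, y ≈ 0 in the tray frame. The two cameras agree to within about 1.5 mm.
- **Plug:** its top is at the same height as the finished cartridge's (about 0.093 m), so it is home.
- **Lever:** it is up in the final picture. I did not re-measure its angle after letting go; its slope before release was within about 0.01 rad of the start.
- **Bystanders:** the finished cartridge measured within 1 mm of its start. The bottle and rack look undisturbed in the pictures but were not re-measured.
- **Robot:** the gripper is clear, with about 1 N on the wrist.

One thing went off plan. Near the top of the return stroke the grip had slipped a little on the handle, and the wrist read about 25 N sideways. I relaxed it and raised the handle in small steps until it met the stop.

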